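# Open the burn-in fixture and load the filter modules

## Robot

A 6-joint arm with a two-finger parallel gripper is mounted at the origin on the work surface. World frame = base frame: x ahead of the robot, y to its left, z up, the work surface at z = 0. Lengths are in m, angles in degrees, forces in N, time in s.
With the tool pointing down it reaches from about 0.4 to 0.825 m from the base axis. Payload 7 kg.
Tool frame: the origin (TCP) lies between the finger pads; the fingertips stand 11 mm ahead of it and the grasp point (between the pads) lies 8 mm behind it; z points along the fingers, y is the direction in which the jaws open and shut (so a half turn about z gives the same grasp; the last joint's range is limited). The gripper opens to 88 mm and grips with 3 to 60 N. Pads are 19 mm wide; open, the fingers measure 130 mm over their backs; the gripper's body (78 mm by 193 mm) begins 47 mm behind the grasp point.
Start: joints at [93.226, 20.546, 0.682, 0, -70.136, -16.507], TCP at [0.155, 0.657, 0.238] pointing down, gripper open.
Joint ranges: [-176.03, 176.03], [-82.01, 121.73], [-58.28, 71.71], [-173.87, 95.51], [-174.79, -0.11], [-173.66, 173.66]. Speed limits (degrees/s): [136.94, 136.94, 172.46, 180, 180, 180].

## Interface

Orientations are given as [roll, pitch, yaw] about the fixed x, y, z axes, in that order (R = Rz(yaw) Ry(pitch) Rx(roll)).
In Python, from plant import r gives the robot as it stands.
- The arm moves only by the shell command python3 -m inch 'ROWS' [OPENING] [FORCE]. ROWS is JSON, a list of rows, each an object of numbers: "x", "y", "z": the shift along the tool's x, y, z as a fraction of full scale; "yaw": the turn about the tool's z as a fraction of full scale. In form: [{"x": .., "y": .., "z": .., "yaw": ..}, ...]. A call has 1 to 5 rows; each row shifts and turns the pose as measured when the row begins, along the tool's axes as they then stand; what a row does not reach is not made up. Full scale, the value 1, is 0.025 m for a shift and 4 degrees for a turn. A row lasts 1/12 s, in which the tool goes at most 41.7 mm and 7.16 degrees, less where a joint would pass 70% of its speed; a pose out of reach is approached as far as the arm can. A call with a number of a shift or a turn outside -1 to 1 is refused whole. A call with a gripper value outside its range is refused whole. OPENING is the opening, from -1 (shut) to 1 (fully open), set as the call begins (- or left out, the last holds). The fingers move at their own pace and stop on an object; FORCE is the grip in N (left out, the last holds). Time passes only in rows, so rows that do not move let the fingers close. It gives the time, the measured TCP pose, the force and the opening at its end, in the units of the state.
- r.get_state(): the state, without advancing time (a new reading comes with each control period).
- r.capture(name): name is "side" or "top"; returns (picture, depth): 384x512x3 uint8, red, green, blue; 384x512 float32, m along the optical axis (not along the pixel's ray), 0 where there is no reading.
- r.camera_info(name): a dict with "mtx" (3x3 intrinsics, pixels), "k1" (the pictures are not rectified: a ray, as slopes to the right and down, at radius r is drawn at 1 + k1 r^2 times it, then the intrinsics apply), "pose" (4x4, takes a point from camera to world coordinates). Camera axes: x right, y down, z forward; pixel columns grow to the right and rows downward; lengths in m; the calibration is good to about 2 mm. A picture is of the moment at which its call begins. camera_info takes no time and is no camera call.
- r.close_job(): hands the job in, once; it reports no verdict.
The state is a dict: "time_s": time; "joints": joint angles; "qd": joint speeds; "joint_torque": joint torques, N m; "tcp_pos": TCP position; "eef_rot": TCP orientation; "contact_force": force on the tool from outside, world axes, zero at the start; "moment": the same for the moment, N m; "gripper_width": finger opening in m.
Only numpy, scipy, OpenCV 4.12 (cv2) and the standard library are available. Lean on these libraries where they do the work, as an engineer would, in place of code of your own. Each camera call takes 0.05 s, during which the arm holds its last target. There are 200 camera calls.

## Task

First slide the drive-level fader down to zero. Then turn the three red buttons aside, lift the cover panel out of the burn-in fixture and lay it flat, grip bar up, in the middle of the blue mat, and set every blue filter module that is on the bench (not the black load) into the fixture, each standing upright on its floor. Only when they are all in, slide the fader up to the green clip, and leave the other things on the bench where they are.

Things in the scene. Friction and masses are not known exactly. Their poses are not given: they have to be found in the camera images.
- fixture: Burn-in fixture: a grey, fixed, open-topped box with a pale blue rim, 210 (x) x 225 (y) x 44 mm high; origin at the centre of its underside on the table. Its inside (the bay) is 150 (x) x 165 (y) mm, centred on the origin, with a flat aluminium floor 8 mm above the origin. A ledge 38 mm up carries the cover panel, whose top lies flush with the rim at 44 mm; the recess for it is 166 x 181 mm.
- panel: Loose aluminium cover panel, 160 (x) x 175 (y) x 6 mm, about 0.28 kg, with a black grip bar standing on its middle: 80 mm along x, 14 mm thick in y, from the top of the plate (6 mm) to 34 mm above the origin. Origin at the centre of its underside; z up through the bar. At the start it lies in the fixture, held down by the three red turn buttons.
- panel_handle (a point): Middle of the panel's black grip bar, 22 mm above the panel's underside; axes as the panel's.
- mat: Blue mat fixed on the table to the robot's left, 210 (x) x 230 (y) x 3 mm; origin at the centre of its underside, so its top is 3 mm up.
- fader (a joint): Position of the fader in m: 0 = the zero end stop (red line on the scale, at the console's -y end), growing to 0.1 at the console's +y end. It slides with about 1.5 N of friction and stays where it is left.
- fader_top (a point): Centre of the top of the black fader cap, 54 mm above the table; the cap is 26 mm (x, across the track) by 18 mm (y, along the track) and 24 mm tall. Its y axis is the sliding direction (towards larger values). The console is a grey box 70 x 180 x 30 mm high between the robot and the fixture.
- mark: Small green clip fixed on the console's top beside the track (on its far, +x, side), 14 x 6 x 10 mm tall, origin in the middle of its underside, 30 mm above the table; axes as the console's. Its y position along the track is the wanted position of the middle of the fader cap; it sits 27 mm sideways of the track.
- button0 (a joint): Angle in rad of the red turn button on the fixture's left (+y) rim, about a vertical pivot, counter-clockwise from above positive: 0 = pointing straight in over the panel, free to turn either way to stops at +1.6 and -1.6, where it lies along the rim and clears the panel (clear from about 1.2). Friction about 0.03 N m; stays where left.
- button0_grip (a point): Grip point of that button: on its pivot axis, 59 mm above the table; x axis along its fin towards the tip (over the panel when closed). The upright red fin is 12 mm thick, runs from 11 mm behind the pivot to 22 mm ahead of it, and from 50 to 68 mm above the table (below it a 4 mm plate, 16 mm wide, to 26 mm ahead of the pivot, 2 mm above the panel).
- button1 (a joint): Angle in rad of the red turn button on the fixture's near (-x) rim, about a vertical pivot, counter-clockwise from above positive: 0 = pointing straight in over the panel, free to turn either way to stops at +1.6 and -1.6, where it lies along the rim and clears the panel (clear from about 1.2). Friction about 0.03 N m; stays where left.
- button1_grip (a point): Grip point of that button: on its pivot axis, 59 mm above the table; x axis along its fin towards the tip (over the panel when closed). The upright red fin is 12 mm thick, runs from 11 mm behind the pivot to 22 mm ahead of it, and from 50 to 68 mm above the table (below it a 4 mm plate, 16 mm wide, to 26 mm ahead of the pivot, 2 mm above the panel).
- button2 (a joint): Angle in rad of the red turn button on the fixture's right (-y) rim, about a vertical pivot, counter-clockwise from above positive: 0 = pointing straight in over the panel, free to turn either way to stops at +1.6 and -1.6, where it lies along the rim and clears the panel (clear from about 1.2). Friction about 0.03 N m; stays where left.
- button2_grip (a point): Grip point of that button: on its pivot axis, 59 mm above the table; x axis along its fin towards the tip (over the panel when closed). The upright red fin is 12 mm thick, runs from 11 mm behind the pivot to 22 mm ahead of it, and from 50 to 68 mm above the table (below it a 4 mm plate, 16 mm wide, to 26 mm ahead of the pivot, 2 mm above the panel).
- module0: Blue filter module, a block 44 (x) x 34 (y) x 24 mm tall with a brass connector of 12 mm diameter sticking out 8 mm at each x end (60 mm long in all) and a white patch on top; about 0.13 kg; origin at the centre of its underside. Two to four modules are present; absent ones read None.
- module1: Blue filter module, a block 44 (x) x 34 (y) x 24 mm tall with a brass connector of 12 mm diameter sticking out 8 mm at each x end (60 mm long in all) and a white patch on top; about 0.13 kg; origin at the centre of its underside. Two to four modules are present; absent ones read None.
- module2: Blue filter module, a block 44 (x) x 34 (y) x 24 mm tall with a brass connector of 12 mm diameter sticking out 8 mm at each x end (60 mm long in all) and a white patch on top; about 0.13 kg; origin at the centre of its underside. Two to four modules are present; absent ones read None.
- module3: Blue filter module, a block 44 (x) x 34 (y) x 24 mm tall with a brass connector of 12 mm diameter sticking out 8 mm at each x end (60 mm long in all) and a white patch on top; about 0.13 kg; origin at the centre of its underside. Two to four modules are present; absent ones read None.
Mind the look-alikes: they are no part of the job. Leave any orange look-alike of the module3 alone.

How it is judged:
By the outcome, as a careful person would: the job done as asked, in the order asked, and still so for the second after the job is handed in, with the robot touching nothing.
Of module0, module1, module2, module3 only 2 to 4 are there at a start; the rules pass over those that are not, and their reading is None.
At some moment in a run one of module0, module1, module2, module3 may be knocked a few centimetres aside while the robot is not near it.
Once in a run the grip may slacken for a moment while it holds something.
It also fails if it takes over 210 s, if anything falls off the work surface, if the arm or the gripper's body presses on something with over 40 N, if the wrist force passes 120 N, or if a joint passes its speed limit or range.

## Working session

There is one attempt and no reset: what is moved stays moved. The work goes in short steps, Python scripts to look and compute and a shell command to move; the robot and the scene stay as the last step left them, time stands still between calls to the robot, and variables do not carry over. Pictures are saved under pics/ and viewed, about 12 in all and at most 16, crops included, and the job is handed in when it is done.

```bash
ls; mkdir -p pics; cat > h.py <<'E'
import numpy as np, cv2
from plant import r
def cap(n,f=None):
    im,d=r.capture(n)
    if f: cv2.imwrite('pics/'+f,cv2.cvtColor(im,cv2.COLOR_RGB2BGR))
    return im,d
def ray(n,u,v):
    c=r.camera_info(n);K=np.array(c['mtx']);P=np.array(c['pose'])
    a=np.array([(u-K[0,2])/K[0,0],(v-K[1,2])/K[1,1]]);s=a.copy()
    for _ in range(20): s=a/(1+c['k1']*(s@s))
    return P[:3,3],P[:3,:3]@np.array([s[0],s[1],1.])
def onz(n,u,v,z):
    o,d=ray(n,u,v); return o+d*(z-o[2])/d[2]
def atd(n,u,v,dep):
    o,d=ray(n,u,v); return o+d*dep
E
python3 - <<'E'
from h import *
for n in('top','side'):
    cap(n,n+'0.png'); c=r.camera_info(n); print(n,np.round(c['pose'],3).tolist(),np.round(c['mtx'],1).tolist(),c['k1'])
print(r.get_state())
E
```

```text
pics
top [[-0.009, -0.997, 0.081, 0.446], [-1.0, 0.009, 0.002, -0.032], [-0.002, -0.081, -0.997, 0.971], [0.0, 0.0, 0.0, 1.0]] [[396.7, 0.0, 260.0], [0.0, 396.7, 190.8], [0.0, 0.0, 1.0]] -0.08985306414711003
side [[-0.963, -0.189, 0.19, 0.353], [-0.267, 0.646, -0.715, 0.624], [0.013, -0.74, -0.672, 0.658], [0.0, 0.0, 0.0, 1.0]] [[367.7, 0.0, 250.7], [0.0, 367.7, 188.7], [0.0, 0.0, 1.0]] 0.009301335133320546
{'time_s': 0.1, 'joints': array([ 9.32250517e+01,  2.05857103e+01,  6.38213261e-01, -1.61732903e-02,
       -7.01370112e+01, -1.65071289e+01]), 'qd': array([ 0.0391752 , -0.05654999,  0.06277   , -0.06659552,  0.02951909,
        0.04370415]), 'joint_torque': array([-2.15592001e-03, -5.84160054e+01,  2.93751240e+01,  7.01556042e+00,
        1.01842088e-02, -4.93862819e-05]), 'tcp_pos': array([0.15501381, 0.65651479, 0.23673344]), 'eef_rot': array([ 1.79914654e+02, -9.43554530e-03, -1.32875766e+01]), 'contact_force': array([-0.14889301, -0.59162555, -0.48207121]), 'moment': array([-0.01993957, -0.02488815,  0.01112075]), 'gripper_width': 0.08748905997059513}
```

View pics/top0.png

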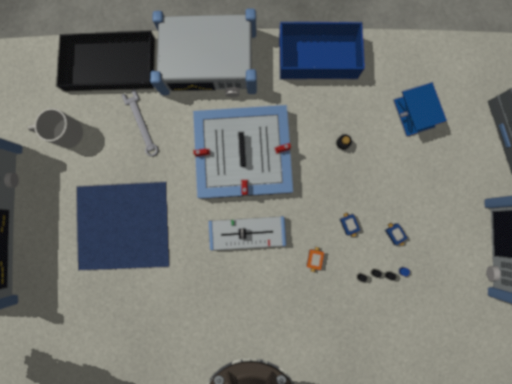

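View pics/side0.png

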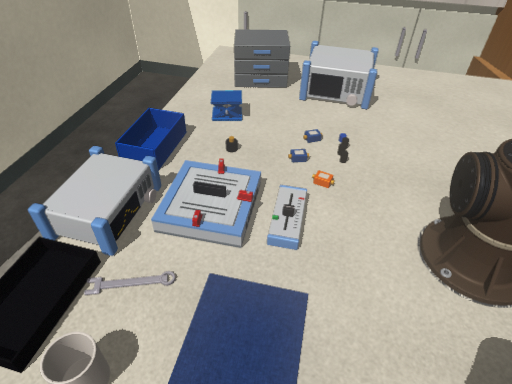

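```bash
cat > d.py <<'E'
import sys; from h import *
# remaining move to target x y z yaw, in row units along tool axes
s=r.get_state(); p=s['tcp_pos']; R=cv2.Rodrigues(np.zeros(3))[0]
from scipy.spatial.transform import Rotation as Ro
R=Ro.from_euler('xyz',s['eef_rot'],degrees=True).as_matrix()
t=[float(a) for a in sys.argv[1:]]
dl=R.T@(np.array(t[:3])-p)/0.025
yw=s['eef_rot'][2]; dy=(t[3]-yw+180)%360-180 if len(t)>3 else 0
print('units x %.2f y %.2f z %.2f yaw %.2f'%(*dl,-dy/4),'| pos',np.round(p,4),'yaw %.1f q1 %.0f q6 %.0f w %.4f t %.1f F'%(yw,s['joints'][0],s['joints'][5],s['gripper_width'],s['time_s']),np.round(s['contact_force'],1))
E
python3 - <<'E'
import cv2
t=cv2.imread('pics/top0.png'); s=cv2.imread('pics/side0.png')
a=cv2.resize(t[95:285,190:430],None,fx=3.3,fy=3.0,interpolation=cv2.INTER_CUBIC)
cv2.imwrite('pics/c1.png',a)
b=cv2.resize(s[85:255,150:370],None,fx=3.5,fy=3.5,interpolation=cv2.INTER_CUBIC)
cv2.imwrite('pics/c2.png',b)
E
```

```text
(no output)
```

View pics/c1.png

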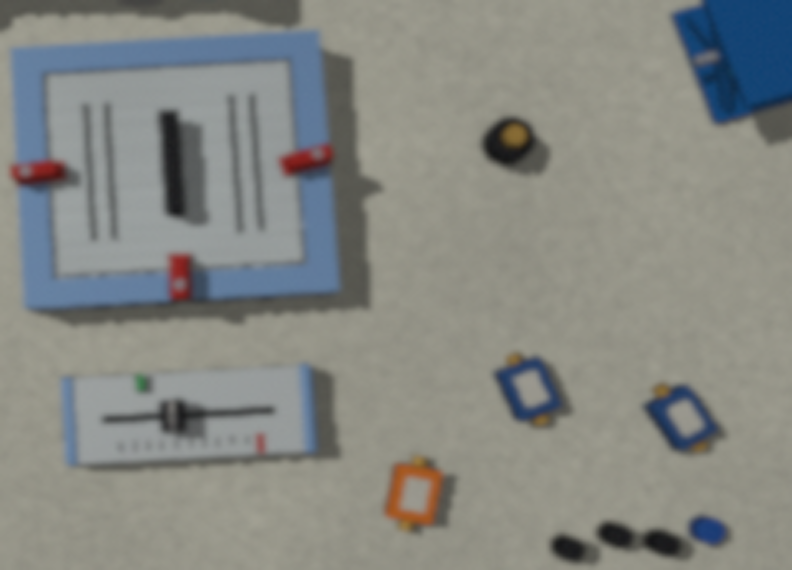

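View pics/c2.png

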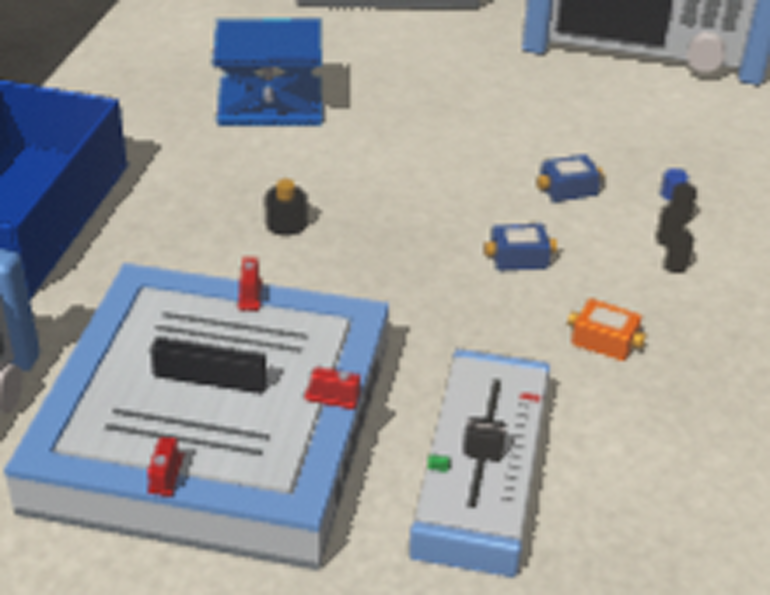

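Candidates: blue modules at top (350,225) and (396,234). I rule out the orange look-alike (316,260), the black load (344,142), the small blue cap (405,272), the jack (420,110) and the blue bin (320,50). There are therefore two modules. The crop also shows the fader cap at about (243,234), the green clip at (233,222), the red zero line at (268,243) and three closed red buttons.

```bash
cat > m.py <<'E'
from h import *
def blobs(n,im,lo,hi,roi=None,amin=15,gate=None):
    hsv=cv2.cvtColor(im,cv2.COLOR_RGB2HSV); m=cv2.inRange(hsv,np.array(lo),np.array(hi))
    if roi: q=np.zeros_like(m); q[roi[1]:roi[3],roi[0]:roi[2]]=1; m=m*q
    cs,_=cv2.findContours(m,cv2.RETR_EXTERNAL,cv2.CHAIN_APPROX_NONE)
    return [c[:,0].astype(float) for c in cs if cv2.contourArea(c)>=amin]
def rect(n,c,z):
    P=np.array([onz(n,u,v,z)[:2] for u,v in c]); 
    (x,y),(w,h),a=cv2.minAreaRect((P*1000).astype(np.float32))
    if w<h: w,h,a=h,w,a+90
    return x/1000,y/1000,w,h,(a+90)%180-90
E
python3 - <<'E'
from m import *
im,d=cap('top'); 
def show(name,lo,hi,z,roi,amin=15):
    for c in blobs('top',im,lo,hi,roi,amin):
        print(name,'px',c.mean(0).round(0),'x %.4f y %.4f w %.0f h %.0f ang %.1f'%rect('top',c,z))
show('rim',(95,70,90),(125,255,255),.044,(185,95,300,205),100)
show('red',(170,120,60),(180,255,255),.060,(185,95,300,205),5)
show('red0',(0,120,60),(8,255,255),.060,(185,95,300,205),5)
show('bar',(0,0,0),(180,255,70),.072,(230,125,255,175))
show('cap',(0,0,0),(180,255,90),.054,(212,218,285,248),5)
show('clip',(45,70,40),(85,255,255),.040,(212,215,285,248),3)
show('zero',(0,90,60),(12,255,255),.030,(212,215,300,250),2)
show('mod',(100,90,40),(130,255,255),.024,(330,205,420,250))
show('mat',(95,70,40),(130,255,255),.003,(70,175,175,275),200)
show('console',(0,0,130),(180,60,255),.030,(205,212,292,252),300)
for u,v in((345,142),(350,225),(396,234),(243,234),(242,150)): print(u,v,atd('top',u,v,d[v,u]).round(3))
E
```

```text
rim px [212. 183.] x 0.5568 y 0.0687 w 100 h 97 ang -86.9
rim px [277. 179.] x 0.5627 y -0.0541 w 99 h 95 ang -86.7
rim px [241. 120.] x 0.6749 y 0.0140 w 222 h 91 ang -86.9
red0 px [244. 193.] x 0.5152 y 0.0054 w 7 h 5 ang 89.5
red0 px [244. 184.] x 0.5372 y 0.0064 w 16 h 9 ang -0.3
red0 px [204. 152.] x 0.6130 y 0.1004 w 21 h 12 ang 89.3
red0 px [280. 149.] x 0.6186 y -0.0778 w 22 h 12 ang -67.0
red0 px [289. 146.] x 0.6233 y -0.0986 w 10 h 6 ang -19.0
bar px [242. 149.] x 0.6147 y 0.0092 w 78 h 12 ang 3.1
cap px [246. 233.] x 0.4206 y 0.0019 w 112 h 23 ang 85.1
clip px [232. 222.] x 0.4476 y 0.0347 w 7 h 2 ang -0.2
mod px [396. 234.] x 0.4165 y -0.3566 w 43 h 34 ang 31.2
mod px [350. 224.] x 0.4401 y -0.2446 w 42 h 34 ang 22.2
mat px [122. 226.] x 0.4411 y 0.3110 w 225 h 204 ang -87.6
console px [247. 229.] x 0.4262 y -0.0010 w 204 h 92 ang 89.6
345 142 [ 0.637 -0.235  0.04 ]
350 225 [ 0.439 -0.244  0.029]
396 234 [ 0.416 -0.356  0.024]
243 234 [0.421 0.01  0.056]
242 150 [0.613 0.01  0.072]
```

```bash
cat > z.py <<'E'
from m import *
def hm(n,d,roi):
    out=[]
    for v in range(roi[1],roi[3]):
        for u in range(roi[0],roi[2]):
            if d[v,u]>0: out.append((u,v,*atd(n,u,v,d[v,u])))
    return np.array(out)
E
python3 - <<'E'
from z import *
im,d=cap('top')
for nm,roi,lo,hi in (('cap',(225,222,262,246),.045,.07),('b0',(190,143,216,161),.056,.08),('b1',(235,177,254,198),.056,.08),('b2',(271,140,296,158),.056,.08),('clip',(227,217,238,228),.035,.05),('con',(205,210,292,256),.024,.036)):
    H=hm('top',d,roi); g=H[(H[:,4]>lo)&(H[:,4]<hi)]
    if len(g): (x,y),(w,h),a=cv2.minAreaRect((g[:,2:4]*1000).astype(np.float32)); print(nm,len(g),'c',np.round([x,y]),np.round([w,h,a],1),g[:,2:].mean(0).round(4))
for p,z in(((242.4,233.7),.054),((202,152.5),.068),((244.5,187.5),.068),((283,148.5),.068),((268.5,243),.03)): print(p,onz('top',*p,z).round(4))
E
python3 d.py 0.42 0.01 0.15 0
```

```text
cap 82 c [423.  11.] [16.3 23.1 89.9] [0.4227 0.0113 0.054 ]
b0 85 c [614. 108.] [12.5 33.   7.3] [0.6129 0.1074 0.0669]
b1 87 c [529.   7.] [11.6 32.  89.7] [0.5286 0.0074 0.0666]
b2 83 c [623. -84.] [12.1 33.1 15.7] [ 0.6217 -0.084   0.0664]
clip 12 c [449.  35.] [ 2.7 14.1 88. ] [0.4488 0.0347 0.0402]
units x 16.26 y 22.74 z 3.51 yaw -3.32 | pos [0.155  0.6567 0.237 ] yaw -13.3 q1 93 q6 -17 w 0.0877 t 0.2 F [-0.1  0.9  0.5]Traceback (most recent call last):
  File "<stdin>", line 4, in <module>
  File "z.py", line 6, in hm
    if d[v,u]>0: out.append((u,v,*atd(n,u,v,d[v,u])))
                                  ~~~^^^^^^^^^^^^^^
  File "h.py", line 15, in atd
    o,d=ray(n,u,v); return o+d*dep
        ~~~^^^^^^^
  File "h.py", line 8, in ray
    c=r.camera_info(n);K=np.array(c['mtx']);P=np.array(c['pose'])
ValueError: time passes only in moves, steps and waits
```

```bash
sed -i 's/c=r.camera_info(n);K/c=C(n);K/; s/^def cap/from functools import lru_cache\n@lru_cache(None)\ndef C(n): return r.camera_info(n)\ndef cap/' h.py
python3 -m inch '[{"x":1,"y":0.6},{"x":1,"y":0.6},{"x":1,"y":0.6},{"x":1,"y":0.6},{"x":1,"y":0.6}]' -0.1 20
python3 -m inch '[{"x":1,"y":1},{"x":1,"y":1},{"x":1,"y":1},{"x":1,"y":1},{"x":1,"y":1}]'
python3 -m inch '[{"x":0.7,"y":1},{"x":0.7,"y":1},{"x":0.7,"y":1},{"x":0.7,"y":1},{"x":0.7,"y":1}]'
python3 d.py 0.4225 0.011 0.12 3
```

```text
units x 16.35 y 22.67 z 4.71 yaw -4.07 | pos [0.155  0.6567 0.237 ] yaw -13.3 q1 93 q6 -17 w 0.0877 t 0.2 F [-0.1  0.9  0.5]validation failed for argument at $[0]...
validation failed for argument at $[0]...
validation failed for argument at $[0]...
```

```bash

python3 -m inch '[{"x":1,"y":0.6,"z":0,"yaw":0},{"x":1,"y":0.6,"z":0,"yaw":0},{"x":1,"y":0.6,"z":0,"yaw":0},{"x":1,"y":0.6,"z":0,"yaw":0},{"x":1,"y":0.6,"z":0,"yaw":0}]' -0.1 20
python3 -m inch '[{"x":1,"y":1,"z":0,"yaw":0},{"x":1,"y":1,"z":0,"yaw":0},{"x":1,"y":1,"z":0,"yaw":0},{"x":1,"y":1,"z":0,"yaw":0},{"x":1,"y":1,"z":0,"yaw":0}]'
python3 d.py 0.4225 0.011 0.12 3
```

```text
time_s: 0.62
tcp_pos: [0.2586, 0.5546, 0.234]
eef_rot: [179.8, -0.0, -12.9]
contact_force: [0.9, 0.7, -0.3]
gripper_width: 0.0598
time_s: 1.03
tcp_pos: [0.3561, 0.3985, 0.2333]
eef_rot: [179.7, -0.0, -12.8]
contact_force: [0.7, 1.4, -0.2]
gripper_width: 0.0397
units x 6.02 y 14.50 z 4.61 yaw -3.95 | pos [0.3561 0.3985 0.2333] yaw -12.8 q1 69 q6 8 w 0.0397 t 1.0 F [ 0.7  1.4 -0.2]
```

```bash

python3 -m inch '[{"x":0.4,"y":1,"z":0,"yaw":0},{"x":0.4,"y":1,"z":0,"yaw":0},{"x":0.4,"y":1,"z":0,"yaw":0},{"x":0.4,"y":1,"z":0,"yaw":0},{"x":0.4,"y":1,"z":0,"yaw":0}]'
python3 -m inch '[{"x":0.4,"y":1,"z":0.5,"yaw":0},{"x":0.4,"y":1,"z":0.5,"yaw":0},{"x":0.4,"y":1,"z":0.5,"yaw":0},{"x":0.4,"y":1,"z":0.5,"yaw":0},{"x":0.4,"y":1,"z":0.5,"yaw":0}]'
python3 -m inch '[{"x":0.4,"y":1,"z":0.2,"yaw":-1},{"x":0.4,"y":1,"z":0.2,"yaw":-1},{"x":0.4,"y":1,"z":0.2,"yaw":-1},{"x":0,"y":0,"z":0,"yaw":-1},{"x":0,"y":0,"z":0,"yaw":0}]'
python3 d.py 0.4225 0.011 0.12 3
```

```text
time_s: 1.45
tcp_pos: [0.3793, 0.2569, 0.2335]
eef_rot: [179.6, -0.0, -13.0]
contact_force: [-0.0, 0.1, 0.3]
gripper_width: 0.0393
time_s: 1.87
tcp_pos: [0.401, 0.1181, 0.1729]
eef_rot: [-179.9, -0.3, -12.9]
contact_force: [1.0, 0.3, -0.2]
gripper_width: 0.0394
time_s: 2.28
tcp_pos: [0.4167, 0.03, 0.1548]
eef_rot: [179.9, -0.1, 3.6]
contact_force: [0.2, -0.4, 0.3]
gripper_width: 0.0396
units x 0.18 y 0.77 z 1.39 yaw 0.14 | pos [0.4167 0.03   0.1548] yaw 3.6 q1 32 q6 62 w 0.0396 t 2.3 F [ 0.2 -0.4  0.3]
```

```bash

python3 -m inch '[{"x":0.2,"y":0.8,"z":0.4,"yaw":0},{"x":0,"y":0,"z":1,"yaw":0},{"x":0,"y":0,"z":1,"yaw":0},{"x":0,"y":0,"z":1,"yaw":0},{"x":0,"y":0,"z":0.8,"yaw":0}]'
python3 d.py 0.4225 0.011 0.046 3
python3 - <<'E'
from z import *
im,d=cap('top','t1.png')
E
```

```text
time_s: 2.7
tcp_pos: [0.4287, 0.0122, 0.0522]
eef_rot: [-179.8, -0.9, 2.9]
contact_force: [0.2, 0.8, -0.1]
gripper_width: 0.0392
units x -0.25 y 0.04 z 0.24 yaw -0.02 | pos [0.4287 0.0122 0.0522] yaw 2.9 q1 28 q6 64 w 0.0392 t 2.7 F [ 0.2  0.8 -0.1]
```

```bash

python3 -m inch '[{"x":0,"y":0,"z":0.2,"yaw":0},{"x":0,"y":0,"z":0,"yaw":0},{"x":0,"y":0,"z":0,"yaw":0},{"x":0,"y":0,"z":0,"yaw":0},{"x":0,"y":0,"z":0,"yaw":0}]' -0.8 15
python3 d.py 0.4225 0.011 0.046 3
```

```text
time_s: 3.17
tcp_pos: [0.427, 0.0131, 0.0449]
eef_rot: [-179.9, -0.6, 2.7]
contact_force: [5.1, -2.0, -22.3]
gripper_width: 0.0177
units x -0.18 y 0.08 z -0.05 yaw -0.06 | pos [0.427  0.0131 0.0449] yaw 2.7 q1 29 q6 64 w 0.0177 t 3.2 F [  5.1  -2.  -22.3]
```

```bash

python3 -m inch '[{"x":0,"y":0,"z":0,"yaw":0},{"x":0,"y":0.5,"z":0,"yaw":0},{"x":0,"y":0.5,"z":0,"yaw":0},{"x":0,"y":0.5,"z":0,"yaw":0}]' -0.8 6
python3 -c "
from h import *
print(onz('top',268.5,243,.03),onz('top',266.5,231.5,.03))"
python3 d.py 0.4225 0.011 0.046 3
```

```text
time_s: 3.5
tcp_pos: [0.4288, -0.0231, 0.0459]
eef_rot: [-179.8, -0.7, 2.8]
contact_force: [0.7, 1.3, -9.6]
gripper_width: 0.018
[ 0.39868491 -0.04932081  0.03      ] [ 0.42577209 -0.04486297  0.03      ]
units x -0.19 y -1.37 z 0.00 yaw -0.04 | pos [ 0.4288 -0.0231  0.0459] yaw 2.8 q1 23 q6 69 w 0.0180 t 3.5 F [ 0.7  1.3 -9.6]
```

```bash

python3 -m inch '[{"x":0,"y":0.4,"z":0,"yaw":0},{"x":0,"y":0.35,"z":0,"yaw":0},{"x":0,"y":0.3,"z":0,"yaw":0},{"x":0,"y":0.2,"z":0,"yaw":0},{"x":0,"y":0.2,"z":0,"yaw":0}]'
python3 -m inch '[{"x":0,"y":0.2,"z":0,"yaw":0},{"x":0,"y":0.2,"z":0,"yaw":0}]'
python3 d.py 0.4225 -0.048 0.046 3
```

```text
time_s: 3.92
tcp_pos: [0.4306, -0.0593, 0.0464]
eef_rot: [-179.4, -0.9, 2.6]
contact_force: [-1.6, 12.0, -8.6]
gripper_width: 0.0434
time_s: 4.08
tcp_pos: [0.431, -0.068, 0.0462]
eef_rot: [-179.3, -0.9, 2.5]
contact_force: [-1.3, 11.2, -8.0]
gripper_width: 0.0605
units x -0.30 y -0.82 z 0.01 yaw -0.12 | pos [ 0.431  -0.068   0.0462] yaw 2.5 q1 17 q6 77 w 0.0605 t 4.1 F [-1.3 11.2 -8. ]
```

```bash

python3 -m inch '[{"x":0,"y":0,"z":0,"yaw":0},{"x":0,"y":0,"z":0,"yaw":0},{"x":0,"y":0,"z":0,"yaw":0}]' 0.8 20
python3 -m inch '[{"x":0,"y":-0.3,"z":-1,"yaw":0},{"x":0,"y":0,"z":-1,"yaw":0},{"x":0,"y":0,"z":-1,"yaw":0},{"x":0,"y":0,"z":-1,"yaw":0},{"x":0.6,"y":-1,"z":-0.4,"yaw":0}]'
python3 -m inch '[{"x":0.6,"y":-1,"z":0,"yaw":0},{"x":1,"y":-0.6,"z":0,"yaw":0},{"x":1,"y":0,"z":0,"yaw":0},{"x":0.5,"y":0,"z":0,"yaw":0},{"x":0,"y":0,"z":0,"yaw":0}]' 0
python3 d.py 0.523 0.007 0.1 1
python3 - <<'E'
from z import *
im,d=cap('top','t2.png'); c=im[95:265,180:440]
cv2.imwrite('pics/t2c.png',cv2.resize(c[:,:,::-1],None,fx=3,fy=3,interpolation=2))
E
```

```text
time_s: 4.33
tcp_pos: [0.4324, -0.0682, 0.0477]
eef_rot: [-179.2, -1.1, 2.5]
contact_force: [-0.1, 0.8, -0.9]
gripper_width: 0.075
time_s: 4.75
tcp_pos: [0.4409, -0.0398, 0.1623]
eef_rot: [-179.4, -0.8, 2.4]
contact_force: [0.9, -0.3, 1.0]
gripper_width: 0.079
time_s: 5.17
tcp_pos: [0.5251, 0.0082, 0.174]
eef_rot: [-179.3, -1.8, 2.6]
contact_force: [0.6, 0.6, -1.0]
gripper_width: 0.0508
units x -0.18 y 0.08 z 2.96 yaw 0.39 | pos [0.5251 0.0082 0.174 ] yaw 2.6 q1 22 q6 70 w 0.0508 t 5.2 F [ 0.6  0.6 -1. ]
```

View pics/t2c.png

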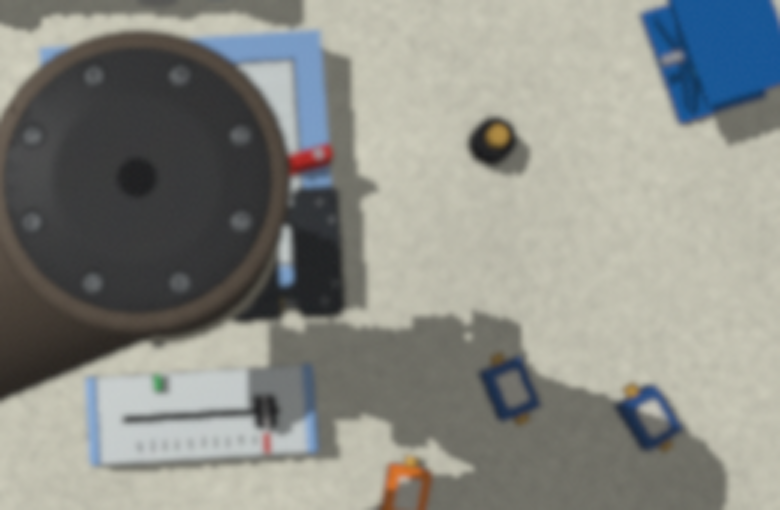

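```bash

python3 -m inch '[{"x":-0.1,"y":0.1,"z":1,"yaw":0.3},{"x":0,"y":0,"z":1,"yaw":0},{"x":0,"y":0,"z":1,"yaw":0},{"x":0,"y":0,"z":0.6,"yaw":0},{"x":0,"y":0,"z":0.1,"yaw":0}]' 0 20
python3 d.py 0.523 0.007 0.064 1
```

```text
time_s: 5.63
tcp_pos: [0.5227, 0.0051, 0.0817]
eef_rot: [-179.1, -2.1, 1.2]
contact_force: [-0.3, 0.1, -0.2]
gripper_width: 0.0438
units x -0.01 y -0.07 z 0.71 yaw 0.05 | pos [0.5227 0.0051 0.0817] yaw 1.2 q1 22 q6 69 w 0.0438 t 5.6 F [-0.3  0.1 -0.2]
```

```bash

python3 -m inch '[{"x":0,"y":-0.07,"z":0.6,"yaw":0},{"x":0,"y":0,"z":0.1,"yaw":0},{"x":0,"y":0,"z":0,"yaw":0}]' 
python3 d.py 0.523 0.007 0.064 1
python3 -m inch '[{"x":0,"y":0,"z":0,"yaw":0},{"x":0,"y":0,"z":0,"yaw":0},{"x":0,"y":0,"z":0,"yaw":0},{"x":0,"y":0,"z":0,"yaw":0}]' -0.9 8
python3 d.py 0.523 0.007 0.064 1
```

```text
time_s: 5.88
tcp_pos: [0.5214, 0.0059, 0.0649]
eef_rot: [-179.2, -2.0, 1.2]
contact_force: [0.0, 0.2, 0.5]
gripper_width: 0.044
units x 0.07 y -0.04 z 0.04 yaw 0.04 | pos [0.5214 0.0059 0.0649] yaw 1.2 q1 22 q6 69 w 0.0440 t 5.9 F [0.  0.2 0.5]
time_s: 6.22
tcp_pos: [0.5225, 0.006, 0.0688]
eef_rot: [-179.1, -2.3, 1.2]
contact_force: [0.6, 0.2, 0.4]
gripper_width: 0.0227
units x 0.01 y -0.04 z 0.19 yaw 0.05 | pos [0.5225 0.006  0.0688] yaw 1.2 q1 22 q6 69 w 0.0227 t 6.2 F [0.6 0.2 0.4]
```

```bash

python3 -m inch '[{"x":0,"y":0,"z":0.2,"yaw":0},{"x":0,"y":0,"z":0,"yaw":0},{"x":0,"y":0,"z":0,"yaw":0}]'
python3 -m inch '[{"x":0,"y":0,"z":0,"yaw":1},{"x":0,"y":0,"z":0,"yaw":1},{"x":0,"y":0,"z":0,"yaw":1},{"x":0,"y":0,"z":0,"yaw":1},{"x":0,"y":0,"z":0,"yaw":1}]'
python3 d.py 0.523 0.007 0.064 -86
```

```text
time_s: 6.47
tcp_pos: [0.5235, 0.0079, 0.0645]
eef_rot: [-179.0, -2.5, 1.1]
contact_force: [-0.3, -3.5, 5.1]
gripper_width: 0.0121
time_s: 6.88
tcp_pos: [0.5236, 0.008, 0.0645]
eef_rot: [-178.2, -1.9, -19.5]
contact_force: [-0.5, 0.6, 0.0]
gripper_width: 0.012
units x -0.01 y 0.05 z 0.02 yaw 16.63 | pos [0.5236 0.008  0.0645] yaw -19.5 q1 22 q6 48 w 0.0120 t 6.9 F [-0.5  0.6  0. ]
```

Gripped (12 mm) and turning with little force; continue.

```bash

python3 -m inch '[{"x":0,"y":0,"z":0,"yaw":1},{"x":0,"y":0,"z":0,"yaw":1},{"x":0,"y":0,"z":0,"yaw":1},{"x":0,"y":0,"z":0,"yaw":1},{"x":0,"y":0,"z":0,"yaw":1}]'
python3 -m inch '[{"x":0,"y":0,"z":0,"yaw":1},{"x":0,"y":0,"z":0,"yaw":1},{"x":0,"y":0,"z":0,"yaw":1},{"x":0,"y":0,"z":0,"yaw":1},{"x":0,"y":0,"z":0,"yaw":1}]'
python3 -m inch '[{"x":0,"y":0,"z":0,"yaw":1},{"x":0,"y":0,"z":0,"yaw":1},{"x":0,"y":0,"z":0,"yaw":1},{"x":0,"y":0,"z":0,"yaw":1},{"x":0,"y":0,"z":0,"yaw":0.5}]'
python3 d.py 0.523 0.007 0.064 -86
```

```text
time_s: 7.3
tcp_pos: [0.5238, 0.0083, 0.0645]
eef_rot: [-177.6, -1.2, -40.4]
contact_force: [-0.3, 1.1, 1.8]
gripper_width: 0.0122
time_s: 7.72
tcp_pos: [0.524, 0.0085, 0.0645]
eef_rot: [-177.4, -0.3, -61.4]
contact_force: [0.2, 1.1, 1.3]
gripper_width: 0.0119
time_s: 8.13
tcp_pos: [0.5243, 0.0086, 0.0645]
eef_rot: [-177.4, 0.6, -80.4]
contact_force: [-0.5, 0.0, 2.6]
gripper_width: 0.0122
units x 0.05 y 0.06 z 0.02 yaw 1.41 | pos [0.5243 0.0086 0.0645] yaw -80.4 q1 22 q6 -13 w 0.0122 t 8.1 F [-0.5  0.   2.6]
```

```bash

python3 -m inch '[{"x":0,"y":0,"z":0,"yaw":0},{"x":0,"y":0,"z":0,"yaw":0},{"x":0,"y":0,"z":-0.6,"yaw":0},{"x":0,"y":0,"z":-1,"yaw":0},{"x":0,"y":0,"z":-1,"yaw":0}]' 0 20
python3 d.py 0.613 0.1135 0.12 -83
```

```text
time_s: 8.55
tcp_pos: [0.5178, 0.0061, 0.1252]
eef_rot: [-178.1, 0.5, -80.2]
contact_force: [1.9, 0.3, -0.4]
gripper_width: 0.0396
units x -3.59 y -4.47 z 0.38 yaw 0.70 | pos [0.5178 0.0061 0.1252] yaw -80.2 q1 22 q6 -13 w 0.0396 t 8.6 F [ 1.9  0.3 -0.4]
```

```bash

python3 -m inch '[{"x":-0.7,"y":-0.9,"z":0,"yaw":0.2},{"x":-0.7,"y":-0.9,"z":0,"yaw":0.2},{"x":-0.7,"y":-0.9,"z":0,"yaw":0.2},{"x":-0.7,"y":-0.9,"z":0,"yaw":0},{"x":-0.7,"y":-0.9,"z":0,"yaw":0}]'
python3 d.py 0.613 0.1135 0.064 -83
```

```text
time_s: 8.97
tcp_pos: [0.6184, 0.1095, 0.1379]
eef_rot: [-177.7, 0.6, -82.5]
contact_force: [-0.7, 0.5, 0.3]
gripper_width: 0.0437
units x -0.15 y 0.32 z 2.95 yaw 0.12 | pos [0.6184 0.1095 0.1379] yaw -82.5 q1 28 q6 -21 w 0.0437 t 9.0 F [-0.7  0.5  0.3]
```

```bash

python3 -m inch '[{"x":-0.15,"y":0.3,"z":0.8,"yaw":0},{"x":0,"y":0,"z":0.8,"yaw":0},{"x":0,"y":0,"z":0.7,"yaw":0},{"x":0,"y":0,"z":0.2,"yaw":0},{"x":0,"y":0,"z":0,"yaw":0}]'
python3 d.py 0.613 0.1135 0.064 -83
```

```text
time_s: 9.38
tcp_pos: [0.619, 0.1188, 0.0731]
eef_rot: [-177.4, 0.6, -81.9]
contact_force: [-1.0, 0.1, 0.9]
gripper_width: 0.044
units x 0.18 y 0.28 z 0.35 yaw 0.28 | pos [0.619  0.1188 0.0731] yaw -81.9 q1 29 q6 -21 w 0.0440 t 9.4 F [-1.   0.1  0.9]
```

```bash

python3 -m inch '[{"x":0.2,"y":0.28,"z":0.35,"yaw":0.2},{"x":0,"y":0,"z":0,"yaw":0}]'
python3 d.py 0.613 0.1135 0.064 -83
python3 -m inch '[{"x":0,"y":0,"z":0,"yaw":0},{"x":0,"y":0,"z":0.1,"yaw":0},{"x":0,"y":0,"z":0,"yaw":0},{"x":0,"y":0,"z":0.1,"yaw":0},{"x":0,"y":0,"z":0,"yaw":0}]' -0.9 8
python3 -m inch '[{"x":0,"y":0,"z":0,"yaw":0},{"x":0,"y":0,"z":0,"yaw":0}]'
python3 d.py 0.613 0.1135 0.064 -83
```

```text
time_s: 9.55
tcp_pos: [0.6131, 0.1127, 0.0641]
eef_rot: [-177.4, 0.6, -82.6]
contact_force: [-0.5, -0.4, -1.0]
gripper_width: 0.0437
units x -0.03 y -0.00 z 0.01 yaw 0.10 | pos [0.6131 0.1127 0.0641] yaw -82.6 q1 29 q6 -21 w 0.0437 t 9.6 F [-0.5 -0.4 -1. ]
time_s: 9.97
tcp_pos: [0.616, 0.1134, 0.0635]
eef_rot: [-177.1, 0.7, -82.5]
contact_force: [-7.7, 0.1, -3.1]
gripper_width: 0.0162
time_s: 10.13
tcp_pos: [0.614, 0.1131, 0.0631]
eef_rot: [-177.3, 0.7, -82.5]
contact_force: [3.7, -1.2, -3.1]
gripper_width: 0.0125
units x -0.02 y 0.03 z -0.04 yaw 0.13 | pos [0.614  0.1131 0.0631] yaw -82.5 q1 29 q6 -21 w 0.0125 t 10.1 F [ 3.7 -1.2 -3.1]
```

```bash

python3 -m inch '[{"x":0,"y":0,"z":0,"yaw":-1},{"x":0,"y":0,"z":0,"yaw":-1},{"x":0,"y":0,"z":0,"yaw":-1},{"x":0,"y":0,"z":0,"yaw":-1},{"x":0,"y":0,"z":0,"yaw":-1}]'
python3 -m inch '[{"x":0,"y":0,"z":0,"yaw":-1},{"x":0,"y":0,"z":0,"yaw":-1},{"x":0,"y":0,"z":0,"yaw":-1},{"x":0,"y":0,"z":0,"yaw":-1},{"x":0,"y":0,"z":0,"yaw":-1}]'
python3 -m inch '[{"x":0,"y":0,"z":0,"yaw":-1},{"x":0,"y":0,"z":0,"yaw":-1},{"x":0,"y":0,"z":0,"yaw":-1},{"x":0,"y":0,"z":0,"yaw":-1},{"x":0,"y":0,"z":0,"yaw":-0.8}]'
python3 d.py 0.613 0.1135 0.064 -4
```

```text
time_s: 10.55
tcp_pos: [0.6148, 0.1133, 0.0631]
eef_rot: [-177.2, -0.3, -61.8]
contact_force: [0.8, -0.2, -0.7]
gripper_width: 0.0125
time_s: 10.97
tcp_pos: [0.6154, 0.1138, 0.0631]
eef_rot: [-177.4, -1.3, -40.7]
contact_force: [-0.8, 0.4, -2.4]
gripper_width: 0.0124
time_s: 11.38
tcp_pos: [0.6159, 0.1145, 0.0631]
eef_rot: [-178.0, -2.1, -20.5]
contact_force: [0.3, 0.2, -0.9]
gripper_width: 0.0119
units x -0.09 y 0.08 z -0.04 yaw -4.12 | pos [0.6159 0.1145 0.0631] yaw -20.5 q1 29 q6 41 w 0.0119 t 11.4 F [ 0.3  0.2 -0.9]
```

Continue, release, lift, and start toward button2.

```bash

python3 -m inch '[{"x":0,"y":0,"z":0,"yaw":-1},{"x":0,"y":0,"z":0,"yaw":-1},{"x":0,"y":0,"z":0,"yaw":-1},{"x":0,"y":0,"z":0,"yaw":-0.9},{"x":0,"y":0,"z":0,"yaw":0}]'
python3 d.py 0.613 0.1135 0.064 -4
python3 -m inch '[{"x":0,"y":0,"z":0,"yaw":0},{"x":0,"y":0,"z":0,"yaw":0},{"x":0,"y":0,"z":-0.6,"yaw":0},{"x":0,"y":0,"z":-1,"yaw":0},{"x":0,"y":0,"z":-1,"yaw":0}]' 0 20
python3 -m inch '[{"x":0,"y":1,"z":0,"yaw":1},{"x":0,"y":1,"z":0,"yaw":1},{"x":0,"y":0.7,"z":0,"yaw":1},{"x":0,"y":0.5,"z":0,"yaw":1},{"x":0,"y":0,"z":0,"yaw":1}]'
python3 d.py 0.6245 -0.089 0.12 -74
```

```text
time_s: 11.8
tcp_pos: [0.6161, 0.1151, 0.0632]
eef_rot: [-178.7, -2.6, -3.9]
contact_force: [-0.2, -0.0, -0.8]
gripper_width: 0.012
units x -0.12 y 0.07 z -0.04 yaw 0.02 | pos [0.6161 0.1151 0.0632] yaw -3.9 q1 29 q6 57 w 0.0120 t 11.8 F [-0.2 -0.  -0.8]
time_s: 12.22
tcp_pos: [0.6106, 0.1127, 0.1243]
eef_rot: [-178.9, -2.1, -4.5]
contact_force: [0.4, 0.9, 0.2]
gripper_width: 0.0391
time_s: 12.63
tcp_pos: [0.6021, 0.0337, 0.1313]
eef_rot: [-177.7, -2.2, -25.5]
contact_force: [0.3, 0.2, -0.5]
gripper_width: 0.0436
units x 2.90 y 4.06 z 0.40 yaw 12.12 | pos [0.6021 0.0337 0.1313] yaw -25.5 q1 22 q6 43 w 0.0436 t 12.6 F [ 0.3  0.2 -0.5]
```

```bash

python3 -m inch '[{"x":0.4,"y":0.9,"z":0,"yaw":1},{"x":0.5,"y":0.8,"z":0,"yaw":1},{"x":0.6,"y":0.7,"z":0,"yaw":1},{"x":0.6,"y":0.6,"z":0,"yaw":1},{"x":0.6,"y":0.4,"z":0,"yaw":1}]'
python3 -m inch '[{"x":0.4,"y":0,"z":0,"yaw":1},{"x":0.4,"y":0,"z":0,"yaw":1},{"x":0,"y":0,"z":0,"yaw":1},{"x":0,"y":0,"z":0,"yaw":1},{"x":0,"y":0,"z":0,"yaw":1}]'
python3 d.py 0.6245 -0.089 0.07 -74
```

```text
time_s: 13.05
tcp_pos: [0.6129, -0.078, 0.132]
eef_rot: [-176.7, -1.4, -46.9]
contact_force: [-0.1, -0.1, -0.1]
gripper_width: 0.0435
time_s: 13.47
tcp_pos: [0.6279, -0.0993, 0.1335]
eef_rot: [-176.3, -0.2, -68.7]
contact_force: [0.6, 0.0, 0.4]
gripper_width: 0.0437
units x -0.44 y 0.14 z 2.53 yaw 1.31 | pos [ 0.6279 -0.0993  0.1335] yaw -68.7 q1 8 q6 14 w 0.0437 t 13.5 F [0.6 0.  0.4]
```

```bash

python3 -m inch '[{"x":-0.4,"y":0.1,"z":0.8,"yaw":0.8},{"x":0,"y":0,"z":0.8,"yaw":0.5},{"x":0,"y":0,"z":0.6,"yaw":0},{"x":0,"y":0,"z":0,"yaw":0}]'
python3 d.py 0.6245 -0.089 0.064 -74
```

```text
time_s: 13.8
tcp_pos: [0.6277, -0.0902, 0.0795]
eef_rot: [-175.9, 0.1, -75.0]
contact_force: [-1.2, -0.4, 0.2]
gripper_width: 0.0436
units x -0.08 y 0.15 z 0.61 yaw -0.25 | pos [ 0.6277 -0.0902  0.0795] yaw -75.0 q1 9 q6 6 w 0.0436 t 13.8 F [-1.2 -0.4  0.2]
```

```bash

python3 -m inch '[{"x":-0.08,"y":0.15,"z":0.55,"yaw":-0.2},{"x":0,"y":0,"z":0.05,"yaw":0}]'
python3 d.py 0.6245 -0.089 0.064 -74
python3 -m inch '[{"x":0,"y":0,"z":0,"yaw":0},{"x":0,"y":0,"z":0.1,"yaw":0},{"x":0,"y":0,"z":0,"yaw":0},{"x":0,"y":0,"z":0.1,"yaw":0},{"x":0,"y":0,"z":0,"yaw":0}]' -0.9 8
python3 -m inch '[{"x":0,"y":0,"z":0,"yaw":0},{"x":0,"y":0,"z":0,"yaw":0}]'
python3 d.py 0.6245 -0.089 0.064 -74
```

```text
time_s: 13.97
tcp_pos: [0.625, -0.089, 0.0647]
eef_rot: [-175.9, 0.1, -74.3]
contact_force: [-1.1, -0.8, -0.2]
gripper_width: 0.0438
units x -0.01 y 0.02 z 0.03 yaw -0.07 | pos [ 0.625  -0.089   0.0647] yaw -74.3 q1 9 q6 7 w 0.0438 t 14.0 F [-1.1 -0.8 -0.2]
time_s: 14.38
tcp_pos: [0.6265, -0.0895, 0.0632]
eef_rot: [-175.8, 0.0, -74.4]
contact_force: [-9.1, -3.5, -2.9]
gripper_width: 0.0159
time_s: 14.55
tcp_pos: [0.6248, -0.09, 0.063]
eef_rot: [-176.0, 0.1, -74.5]
contact_force: [3.0, 1.5, -4.1]
gripper_width: 0.0124
units x -0.04 y -0.00 z -0.04 yaw -0.11 | pos [ 0.6248 -0.09    0.063 ] yaw -74.5 q1 9 q6 7 w 0.0124 t 14.6 F [ 3.   1.5 -4.1]
```

```bash

python3 -m inch '[{"x":0,"y":0,"z":0,"yaw":-1},{"x":0,"y":0,"z":0,"yaw":-1},{"x":0,"y":0,"z":0,"yaw":-1},{"x":0,"y":0,"z":0,"yaw":-1},{"x":0,"y":0,"z":0,"yaw":-1}]'
python3 -m inch '[{"x":0,"y":0,"z":0,"yaw":-1},{"x":0,"y":0,"z":0,"yaw":-1},{"x":0,"y":0,"z":0,"yaw":-1},{"x":0,"y":0,"z":0,"yaw":-1},{"x":0,"y":0,"z":0,"yaw":-1}]'
python3 -m inch '[{"x":0,"y":0,"z":0,"yaw":-1},{"x":0,"y":0,"z":0,"yaw":-1},{"x":0,"y":0,"z":0,"yaw":-1},{"x":0,"y":0,"z":0,"yaw":-1},{"x":0,"y":0,"z":0,"yaw":-1}]'
python3 -m inch '[{"x":0,"y":0,"z":0,"yaw":-1},{"x":0,"y":0,"z":0,"yaw":-0.8},{"x":0,"y":0,"z":0,"yaw":0}]'
python3 d.py 0.6245 -0.089 0.064 -4
python3 -m inch '[{"x":0,"y":0,"z":0,"yaw":0},{"x":0,"y":0,"z":0,"yaw":0},{"x":0,"y":0,"z":-0.6,"yaw":0},{"x":0,"y":0,"z":-1,"yaw":0},{"x":0,"y":0,"z":-1,"yaw":0}]' 0 20
python3 d.py 0.6147 0.0092 0.12 3
```

```text
time_s: 14.97
tcp_pos: [0.625, -0.0899, 0.063]
eef_rot: [-176.2, -1.3, -53.9]
contact_force: [-0.0, 0.4, -2.0]
gripper_width: 0.0128
time_s: 15.38
tcp_pos: [0.6252, -0.0898, 0.063]
eef_rot: [-176.9, -2.6, -32.9]
contact_force: [-0.6, -0.2, -1.7]
gripper_width: 0.0123
time_s: 15.8
tcp_pos: [0.6253, -0.0896, 0.0631]
eef_rot: [-178.0, -3.5, -11.9]
contact_force: [0.2, -0.1, -2.0]
gripper_width: 0.0121
time_s: 16.05
tcp_pos: [0.6253, -0.0895, 0.0631]
eef_rot: [-178.5, -3.8, -4.2]
contact_force: [-0.9, -1.1, -1.2]
gripper_width: 0.0124
units x -0.03 y -0.02 z -0.04 yaw -0.04 | pos [ 0.6253 -0.0895  0.0631] yaw -4.2 q1 9 q6 77 w 0.0124 t 16.1 F [-0.9 -1.1 -1.2]
time_s: 16.47
tcp_pos: [0.6194, -0.0907, 0.1249]
eef_rot: [-178.5, -3.4, -4.7]
contact_force: [1.1, 0.2, 0.7]
gripper_width: 0.0397
units x -0.52 y -3.96 z 0.27 yaw -1.92 | pos [ 0.6194 -0.0907  0.1249] yaw -4.7 q1 9 q6 77 w 0.0397 t 16.5 F [1.1 0.2 0.7]
```

```bash

python3 -m inch '[{"x":-0.1,"y":-0.8,"z":0,"yaw":-0.5},{"x":-0.1,"y":-0.8,"z":0,"yaw":-0.5},{"x":-0.1,"y":-0.8,"z":0,"yaw":-0.4},{"x":-0.1,"y":-0.8,"z":0,"yaw":-0.4},{"x":-0.1,"y":-0.6,"z":0,"yaw":0}]'
python3 -m inch '[{"x":0,"y":0,"z":0,"yaw":0}]'
python3 d.py 0.6147 0.0092 0.059 3
```

```text
time_s: 16.88
tcp_pos: [0.6147, 0.0053, 0.1362]
eef_rot: [-178.9, -4.5, 2.1]
contact_force: [-0.3, -0.3, -0.1]
gripper_width: 0.0435
time_s: 16.97
tcp_pos: [0.615, 0.0076, 0.137]
eef_rot: [-178.8, -4.6, 2.2]
contact_force: [-0.5, -0.3, -0.4]
gripper_width: 0.0437
units x -0.26 y -0.00 z 3.11 yaw -0.21 | pos [0.615  0.0076 0.137 ] yaw 2.2 q1 19 q6 73 w 0.0437 t 17.0 F [-0.5 -0.3 -0.4]
```

```bash

python3 -m inch '[{"x":-0.25,"y":0,"z":0.8,"yaw":-0.2},{"x":0,"y":0,"z":0.8,"yaw":0},{"x":0,"y":0,"z":0.7,"yaw":0},{"x":0,"y":0,"z":0.2,"yaw":0},{"x":0,"y":0,"z":0,"yaw":0}]'
python3 d.py 0.6147 0.0092 0.059 3
```

```text
time_s: 17.38
tcp_pos: [0.6174, 0.0106, 0.0763]
eef_rot: [-178.8, -5.2, 2.8]
contact_force: [0.2, -0.3, -0.3]
gripper_width: 0.0437
units x -0.17 y 0.07 z 0.68 yaw -0.05 | pos [0.6174 0.0106 0.0763] yaw 2.8 q1 19 q6 73 w 0.0437 t 17.4 F [ 0.2 -0.3 -0.3]
```

```bash

python3 -m inch '[{"x":-0.1,"y":0.05,"z":0.6,"yaw":0},{"x":0,"y":0,"z":0.1,"yaw":0},{"x":0,"y":0,"z":0,"yaw":0}]'
python3 d.py 0.6147 0.0092 0.059 3
python3 -m inch '[{"x":0,"y":0,"z":0,"yaw":0},{"x":0,"y":0,"z":0.05,"yaw":0},{"x":0,"y":0,"z":0,"yaw":0},{"x":0,"y":0,"z":0.05,"yaw":0},{"x":0,"y":0,"z":0,"yaw":0}]' -0.9 45
python3 -m inch '[{"x":0,"y":0,"z":0,"yaw":0},{"x":0,"y":0,"z":0,"yaw":0},{"x":0,"y":0,"z":0,"yaw":0}]'
python3 d.py 0.6147 0.0092 0.059 3
```

```text
time_s: 17.63
tcp_pos: [0.6184, 0.0092, 0.0606]
eef_rot: [-178.8, -5.3, 2.7]
contact_force: [-0.4, 0.2, 0.7]
gripper_width: 0.0437
units x -0.15 y -0.01 z 0.05 yaw -0.08 | pos [0.6184 0.0092 0.0606] yaw 2.7 q1 19 q6 73 w 0.0437 t 17.6 F [-0.4  0.2  0.7]
time_s: 18.05
tcp_pos: [0.621, 0.0095, 0.0623]
eef_rot: [-178.7, -5.6, 2.6]
contact_force: [0.2, 1.0, -0.8]
gripper_width: 0.0159
time_s: 18.3
tcp_pos: [0.6211, 0.01, 0.0631]
eef_rot: [-178.7, -5.7, 2.7]
contact_force: [1.1, 0.9, -1.6]
gripper_width: 0.0139
units x -0.27 y 0.02 z 0.14 yaw -0.07 | pos [0.6211 0.01   0.0631] yaw 2.7 q1 19 q6 73 w 0.0139 t 18.3 F [ 1.1  0.9 -1.6]
```

```bash
python3 d.py 0.6211 0.01 0.0881 2.7
python3 -m inch '[{"x":0.05,"y":0,"z":-0.5,"yaw":0},{"x":0.05,"y":0,"z":-0.5,"yaw":0},{"x":0.05,"y":0,"z":-0.5,"yaw":0}]'
python3 d.py 0.6211 0.01 0.16 2.7
python3 - <<'E'
from z import *
cap('side','s3.png')
E
```

```text
units x 0.10 y -0.02 z -0.99 yaw 0.00 | pos [0.6211 0.01   0.0631] yaw 2.7 q1 19 q6 73 w 0.0139 t 18.3 F [ 1.1  0.9 -1.6]
time_s: 18.55
tcp_pos: [0.6176, 0.0084, 0.097]
eef_rot: [-178.8, -5.1, 2.6]
contact_force: [0.5, 0.6, -3.7]
gripper_width: 0.0136
units x 0.37 y -0.11 z -2.49 yaw -0.02 | pos [0.6176 0.0084 0.097 ] yaw 2.6 q1 19 q6 73 w 0.0136 t 18.6 F [ 0.5  0.6 -3.7]
```

View pics/s3.png

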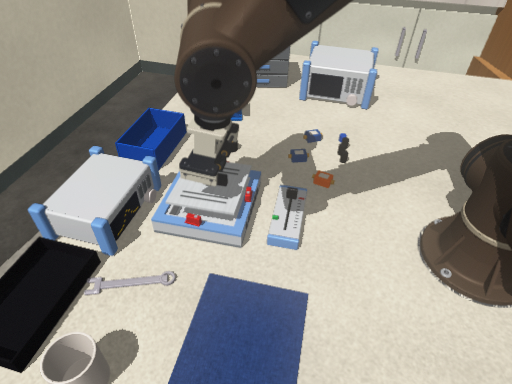

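```bash

python3 -m inch '[{"x":0,"y":0,"z":-1,"yaw":0},{"x":0,"y":0,"z":-1,"yaw":0},{"x":-0.4,"y":-0.4,"z":-0.3,"yaw":0},{"x":-0.4,"y":-0.7,"z":0,"yaw":0},{"x":-0.4,"y":-0.7,"z":0,"yaw":0}]'
python3 -m inch '[{"x":-0.4,"y":-0.7,"z":0,"yaw":0},{"x":-0.4,"y":-0.7,"z":0,"yaw":0},{"x":-0.4,"y":-0.7,"z":0,"yaw":0},{"x":-0.4,"y":-0.7,"z":0,"yaw":0},{"x":-0.4,"y":-0.7,"z":0,"yaw":0}]'
python3 d.py 0.446 0.311 0.15 2.7
```

```text
time_s: 19.02
tcp_pos: [0.5801, 0.0492, 0.1544]
eef_rot: [-178.8, -5.2, 2.3]
contact_force: [-1.0, 0.6, -2.3]
gripper_width: 0.0138
time_s: 19.43
tcp_pos: [0.519, 0.1378, 0.147]
eef_rot: [-178.7, -4.9, 2.0]
contact_force: [-0.5, 0.9, -2.9]
gripper_width: 0.0136
units x -2.65 y -7.03 z -0.19 yaw -0.16 | pos [0.519  0.1378 0.147 ] yaw 2.0 q1 37 q6 53 w 0.0136 t 19.4 F [-0.5  0.9 -2.9]
```

```bash

python3 -m inch '[{"x":-0.3,"y":-0.8,"z":-0.1,"yaw":0},{"x":-0.3,"y":-0.8,"z":-0.1,"yaw":0},{"x":-0.3,"y":-0.8,"z":0,"yaw":0},{"x":-0.3,"y":-0.8,"z":0,"yaw":0},{"x":-0.3,"y":-0.8,"z":0,"yaw":0}]'
python3 -m inch '[{"x":-0.3,"y":-0.8,"z":0,"yaw":0},{"x":-0.3,"y":-0.7,"z":0,"yaw":0},{"x":-0.3,"y":-0.6,"z":0,"yaw":0},{"x":0,"y":-0.4,"z":0,"yaw":0},{"x":0,"y":0,"z":0,"yaw":0}]'
python3 d.py 0.446 0.311 0.1 2.7
python3 - <<'E'
from z import *
cap('side','s4.png')
E
```

```text
time_s: 19.85
tcp_pos: [0.4686, 0.2389, 0.1457]
eef_rot: [-178.8, -4.5, 1.9]
contact_force: [0.6, -0.3, -2.3]
gripper_width: 0.0136
time_s: 20.27
tcp_pos: [0.4366, 0.3052, 0.1404]
eef_rot: [-178.9, -4.3, 2.1]
contact_force: [0.6, 0.6, -2.5]
gripper_width: 0.0136
units x 0.26 y -0.19 z 1.64 yaw -0.16 | pos [0.4366 0.3052 0.1404] yaw 2.1 q1 58 q6 31 w 0.0136 t 20.3 F [ 0.6  0.6 -2.5]
```

View pics/s4.png

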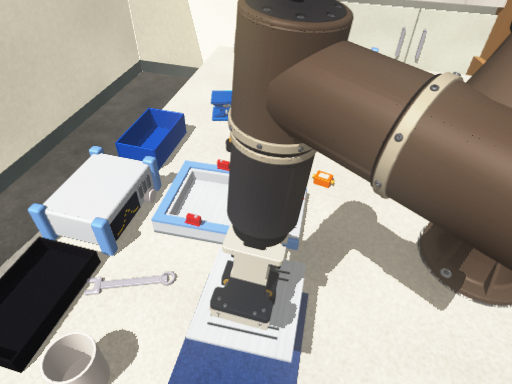

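```bash

python3 -m inch '[{"x":0.26,"y":-0.2,"z":0.8,"yaw":-0.1},{"x":0,"y":0,"z":0.8,"yaw":0},{"x":0,"y":0,"z":0.8,"yaw":0},{"x":0,"y":0,"z":0.6,"yaw":0},{"x":0,"y":0,"z":0.3,"yaw":0}]'
python3 d.py 0.446 0.311 0.03 2.7
```

```text
time_s: 20.73
tcp_pos: [0.45, 0.3095, 0.0566]
eef_rot: [-178.8, -4.4, 2.4]
contact_force: [-0.7, -1.1, -3.1]
gripper_width: 0.0134
units x -0.24 y -0.04 z 1.05 yaw -0.08 | pos [0.45   0.3095 0.0566] yaw 2.4 q1 57 q6 31 w 0.0134 t 20.7 F [-0.7 -1.1 -3.1]
```

```bash

python3 -m inch '[{"x":-0.2,"y":-0.04,"z":0.6,"yaw":-0.1},{"x":-0.05,"y":0,"z":0.25,"yaw":0},{"x":0,"y":0,"z":0.1,"yaw":0},{"x":0,"y":0,"z":0.1,"yaw":0}]'
python3 d.py 0.446 0.311 0.028 2.7
```

```text
time_s: 21.07
tcp_pos: [0.4461, 0.3078, 0.0277]
eef_rot: [-179.0, -4.3, 2.6]
contact_force: [-2.4, 0.8, 4.0]
gripper_width: 0.0135
units x 0.00 y -0.13 z -0.01 yaw -0.02 | pos [0.4461 0.3078 0.0277] yaw 2.6 q1 57 q6 31 w 0.0135 t 21.1 F [-2.4  0.8  4. ]
```

```bash

python3 -m inch '[{"x":0,"y":0,"z":0,"yaw":0},{"x":0,"y":0,"z":0,"yaw":0},{"x":0,"y":0,"z":0,"yaw":0},{"x":0,"y":0,"z":-0.5,"yaw":0},{"x":0,"y":0,"z":-1,"yaw":0}]' 0 20
python3 -m inch '[{"x":0,"y":0,"z":-1,"yaw":0},{"x":0,"y":0,"z":-1,"yaw":0},{"x":0,"y":0,"z":-1,"yaw":0},{"x":0,"y":0.5,"z":-1,"yaw":0},{"x":0,"y":1,"z":-0.5,"yaw":0}]'
python3 -m inch '[{"x":0,"y":1,"z":0,"yaw":0},{"x":0,"y":1,"z":0,"yaw":0},{"x":0,"y":1,"z":0,"yaw":0},{"x":0,"y":1,"z":0,"yaw":0},{"x":0,"y":1,"z":0,"yaw":0}]' 0.6
python3 -m inch '[{"x":0,"y":1,"z":0,"yaw":1},{"x":0,"y":1,"z":0,"yaw":1},{"x":0,"y":1,"z":0,"yaw":0},{"x":0,"y":1,"z":0,"yaw":0},{"x":0,"y":0.3,"z":0,"yaw":0}]'
python3 - <<'E'
from z import *
im,d=cap('top','t5.png')
for c in blobs('top',im,(100,90,40),(130,255,255),(305,195,440,290),60): print('mod px',c.mean(0).round(0),'x %.4f y %.4f w %.0f h %.0f ang %.1f'%rect('top',c,.024))
for c in blobs('top',im,(95,70,40),(130,255,255),(70,175,175,275),200): print('mat x %.4f y %.4f w %.0f h %.0f ang %.1f'%rect('top',c,.003))
H=hm('top',d,(70,170,180,280)); 
for lo,hi in((.006,.016),(.03,.05)):
    g=H[(H[:,4]>lo)&(H[:,4]<hi)]; print(lo,cv2.minAreaRect((g[:,2:4]*1000).astype(np.float32)) if len(g) else 0)
E
python3 d.py 0.44 -0.2446 0.1 22
```

```text
time_s: 21.48
tcp_pos: [0.444, 0.3066, 0.0654]
eef_rot: [-179.0, -4.3, 2.6]
contact_force: [0.2, 0.4, -0.1]
gripper_width: 0.0406
time_s: 21.9
tcp_pos: [0.4389, 0.2702, 0.1878]
eef_rot: [-178.7, -4.6, 2.8]
contact_force: [-0.1, -0.7, 0.4]
gripper_width: 0.0438
time_s: 22.32
tcp_pos: [0.448, 0.1445, 0.195]
eef_rot: [-177.9, -5.5, 3.0]
contact_force: [-0.2, 0.2, -0.8]
gripper_width: 0.0685
time_s: 22.73
tcp_pos: [0.4442, 0.0311, 0.195]
eef_rot: [-176.7, -5.6, -5.4]
contact_force: [0.2, 0.1, 0.5]
gripper_width: 0.0698
mod px [396. 234.] x 0.4166 y -0.3565 w 43 h 34 ang 31.2
mod px [350. 224.] x 0.4401 y -0.2445 w 42 h 33 ang 22.1
mat x 0.4411 y 0.3111 w 225 h 204 ang -87.5
0.006 ((443.6609802246094, 308.85260009765625), (197.2948760986328, 235.1717529296875), 7.028105735778809)
0.03 ((443.07818603515625, 306.2454528808594), (80.90569305419922, 15.974865913391113), 2.172490358352661)
units x 0.49 y 11.20 z 3.24 yaw -6.87 | pos [0.4444 0.031  0.1952] yaw -5.5 q1 30 q6 54 w 0.0701 t 22.8 F [-0.8 -1.  -0.5]
```

View pics/t5.png

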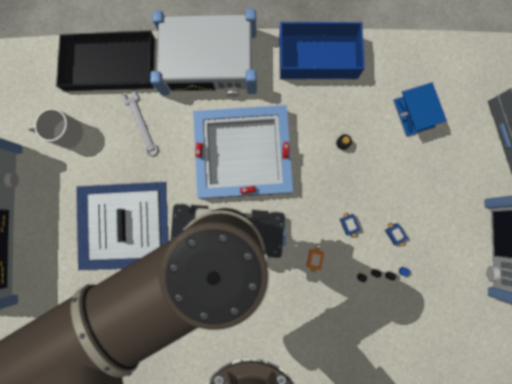

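```bash

python3 -m inch '[{"x":0,"y":1,"z":0,"yaw":-1},{"x":0,"y":1,"z":0,"yaw":-1},{"x":0,"y":1,"z":0,"yaw":-1},{"x":-0.1,"y":1,"z":0,"yaw":-1},{"x":-0.1,"y":1,"z":0,"yaw":-1}]' 0.6 20
python3 -m inch '[{"x":-0.2,"y":1,"z":0.3,"yaw":-1},{"x":-0.3,"y":1,"z":0.3,"yaw":-1},{"x":-0.3,"y":1,"z":0.3,"yaw":0},{"x":-0.3,"y":0.8,"z":0.3,"yaw":0},{"x":0,"y":0,"z":0,"yaw":0}]'
python3 d.py 0.44 -0.2446 0.1 22
```

```text
time_s: 23.2
tcp_pos: [0.4487, -0.0939, 0.1941]
eef_rot: [-178.9, -7.1, 15.6]
contact_force: [-0.4, 0.9, -0.8]
gripper_width: 0.07
time_s: 23.62
tcp_pos: [0.4654, -0.1968, 0.1635]
eef_rot: [179.7, -7.8, 24.5]
contact_force: [0.3, -0.3, -0.2]
gripper_width: 0.07
units x -2.05 y 1.30 z 2.29 yaw 0.63 | pos [ 0.4654 -0.1968  0.1635] yaw 24.5 q1 -3 q6 121 w 0.0700 t 23.6 F [ 0.3 -0.3 -0.2]
```

```bash

python3 -m inch '[{"x":-0.7,"y":0.5,"z":0.5,"yaw":0.3},{"x":-0.7,"y":0.5,"z":0.5,"yaw":0.3},{"x":-0.4,"y":0.2,"z":0.5,"yaw":0},{"x":0,"y":0,"z":0.3,"yaw":0},{"x":0,"y":0,"z":0,"yaw":0}]'
python3 d.py 0.44 -0.2446 0.05 22
```

```text
time_s: 24.03
tcp_pos: [0.446, -0.2412, 0.1144]
eef_rot: [179.8, -8.1, 21.9]
contact_force: [-0.2, 0.6, -0.6]
gripper_width: 0.07
units x -0.63 y 0.03 z 2.51 yaw -0.01 | pos [ 0.446  -0.2412  0.1144] yaw 21.9 q1 -9 q6 126 w 0.0700 t 24.0 F [-0.2  0.6 -0.6]
```

```bash

python3 -m inch '[{"x":-0.3,"y":0.03,"z":0.9,"yaw":0},{"x":-0.2,"y":0,"z":0.9,"yaw":0},{"x":-0.1,"y":0,"z":0.6,"yaw":0},{"x":0,"y":0,"z":0.3,"yaw":0},{"x":0,"y":0,"z":0,"yaw":0}]'
python3 d.py 0.44 -0.2446 0.018 22
```

```text
time_s: 24.45
tcp_pos: [0.4484, -0.2417, 0.0487]
eef_rot: [179.4, -8.6, 22.3]
contact_force: [0.2, -0.3, 0.6]
gripper_width: 0.0701
units x -0.54 y -0.03 z 1.16 yaw 0.07 | pos [ 0.4484 -0.2417  0.0487] yaw 22.3 q1 -10 q6 128 w 0.0701 t 24.4 F [ 0.2 -0.3  0.6]
```

```bash

python3 -m inch '[{"x":-0.35,"y":-0.03,"z":0.6,"yaw":0},{"x":-0.3,"y":0,"z":0.4,"yaw":0},{"x":0,"y":0,"z":0.1,"yaw":0}]'
python3 d.py 0.44 -0.2446 0.018 22
```

```text
time_s: 24.7
tcp_pos: [0.4418, -0.2447, 0.0224]
eef_rot: [179.2, -8.9, 22.6]
contact_force: [-0.6, 0.8, -0.9]
gripper_width: 0.0699
units x -0.09 y -0.03 z 0.16 yaw 0.14 | pos [ 0.4418 -0.2447  0.0224] yaw 22.6 q1 -10 q6 130 w 0.0699 t 24.7 F [-0.6  0.8 -0.9]
```

```bash

python3 -m inch '[{"x":-0.05,"y":0,"z":0.15,"yaw":0.1},{"x":0,"y":0,"z":0.05,"yaw":0},{"x":0,"y":0,"z":0.05,"yaw":0},{"x":0,"y":0,"z":0,"yaw":0},{"x":0,"y":0,"z":0.05,"yaw":0}]' -0.5 30
python3 -m inch '[{"x":0,"y":0,"z":0,"yaw":0},{"x":0,"y":0,"z":0,"yaw":0},{"x":0,"y":0,"z":0,"yaw":0}]'
python3 d.py 0.44 -0.2446 0.018 22
```

```text
time_s: 25.12
tcp_pos: [0.4465, -0.2444, 0.0185]
eef_rot: [179.1, -9.2, 22.3]
contact_force: [0.4, -0.5, 0.4]
gripper_width: 0.0423
time_s: 25.37
tcp_pos: [0.4468, -0.2443, 0.019]
eef_rot: [179.0, -9.2, 22.3]
contact_force: [-0.2, 0.2, -1.7]
gripper_width: 0.0333
units x -0.26 y -0.09 z -0.00 yaw 0.07 | pos [ 0.4468 -0.2443  0.019 ] yaw 22.3 q1 -10 q6 130 w 0.0333 t 25.4 F [-0.2  0.2 -1.7]
```

```bash

python3 -m inch '[{"x":0.1,"y":0,"z":-0.6,"yaw":0},{"x":0.1,"y":0,"z":-1,"yaw":0},{"x":0.1,"y":0,"z":-1,"yaw":0},{"x":0.1,"y":0,"z":-1,"yaw":0},{"x":0.1,"y":0,"z":-1,"yaw":0}]'
python3 -m inch '[{"x":0.6,"y":-0.7,"z":-0.5,"yaw":1},{"x":0.6,"y":-0.7,"z":0,"yaw":1},{"x":0.6,"y":-0.7,"z":0,"yaw":1},{"x":0.6,"y":-0.7,"z":0,"yaw":1},{"x":0.6,"y":-0.7,"z":0,"yaw":1}]'
python3 d.py 0.616 -0.025 0.14 3
```

```text
time_s: 25.78
tcp_pos: [0.435, -0.2438, 0.1318]
eef_rot: [179.6, -8.5, 22.1]
contact_force: [1.2, -0.2, -2.1]
gripper_width: 0.0339
time_s: 26.2
tcp_pos: [0.4846, -0.1425, 0.1643]
eef_rot: [-177.4, -8.6, 0.8]
contact_force: [0.3, -0.9, -0.7]
gripper_width: 0.0339
units x 5.11 y -4.55 z 1.96 yaw -0.56 | pos [ 0.4846 -0.1425  0.1643] yaw 0.8 q1 4 q6 88 w 0.0339 t 26.2 F [ 0.3 -0.9 -0.7]
```

```bash

python3 -m inch '[{"x":0.8,"y":-0.7,"z":0.1,"yaw":-0.5},{"x":0.8,"y":-0.7,"z":0.1,"yaw":0},{"x":0.8,"y":-0.7,"z":0.2,"yaw":0},{"x":0.8,"y":-0.7,"z":0.2,"yaw":0},{"x":0.8,"y":-0.7,"z":0.2,"yaw":0}]'
python3 -m inch '[{"x":0.5,"y":-0.5,"z":0.2,"yaw":0},{"x":0,"y":0,"z":0,"yaw":0},{"x":0,"y":0,"z":0,"yaw":0}]'
python3 d.py 0.616 -0.025 0.1 3
```

```text
time_s: 26.62
tcp_pos: [0.5835, -0.0453, 0.1647]
eef_rot: [-177.7, -8.7, 2.5]
contact_force: [-0.3, -1.2, -1.6]
gripper_width: 0.034
time_s: 26.87
tcp_pos: [0.599, -0.0278, 0.1602]
eef_rot: [-177.7, -8.6, 2.7]
contact_force: [-0.5, -0.8, -1.5]
gripper_width: 0.0339
units x 0.32 y 0.02 z 2.49 yaw -0.07 | pos [ 0.599  -0.0278  0.1602] yaw 2.7 q1 16 q6 77 w 0.0339 t 26.9 F [-0.5 -0.8 -1.5]
```

```bash

python3 -m inch '[{"x":0.4,"y":0,"z":0.8,"yaw":0},{"x":0.1,"y":0,"z":0.8,"yaw":0},{"x":0,"y":0,"z":0.8,"yaw":0},{"x":0,"y":0,"z":0.4,"yaw":0},{"x":0,"y":0,"z":0,"yaw":0}]'
python3 d.py 0.622 -0.025 0.03 3
python3 - <<'E'
from z import *
im,_=cap('side','s6.png'); cv2.imwrite('pics/s6c.png',cv2.resize(im[100:260,130:320][:,:,::-1],None,fx=3.5,fy=3.5,interpolation=2))
E
```

```text
time_s: 27.28
tcp_pos: [0.6202, -0.0259, 0.0913]
eef_rot: [-177.7, -8.6, 2.6]
contact_force: [0.1, 0.7, -2.0]
gripper_width: 0.0344
units x -0.30 y 0.07 z 2.43 yaw -0.10 | pos [ 0.6202 -0.0259  0.0913] yaw 2.6 q1 15 q6 78 w 0.0344 t 27.3 F [ 0.1  0.7 -2. ]
```

View pics/s6c.png

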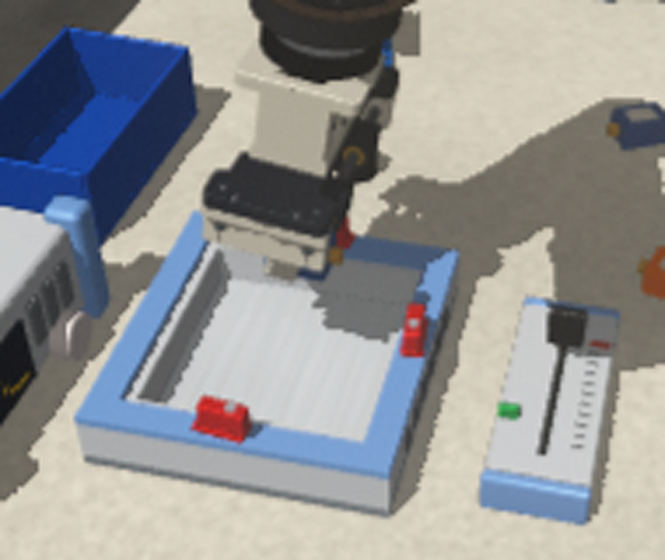

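```bash

python3 -m inch '[{"x":-0.15,"y":0.05,"z":0.8,"yaw":0},{"x":-0.15,"y":0,"z":0.7,"yaw":0},{"x":-0.05,"y":0,"z":0.5,"yaw":0},{"x":-0.05,"y":0,"z":0.1,"yaw":0}]'
python3 d.py 0.622 -0.025 0.028 3
```

```text
time_s: 27.67
tcp_pos: [0.6205, -0.0262, 0.0435]
eef_rot: [-177.6, -9.1, 2.6]
contact_force: [-0.4, -0.8, -1.8]
gripper_width: 0.0339
units x -0.04 y -0.02 z 0.62 yaw -0.11 | pos [ 0.6205 -0.0262  0.0435] yaw 2.6 q1 15 q6 78 w 0.0339 t 27.7 F [-0.4 -0.8 -1.8]
```

```bash

python3 -m inch '[{"x":-0.04,"y":0,"z":0.4,"yaw":0},{"x":-0.02,"y":0,"z":0.15,"yaw":0},{"x":0,"y":0,"z":0.05,"yaw":0}]'
python3 d.py 0.622 -0.025 0.028 3
python3 -m inch '[{"x":0,"y":0,"z":0,"yaw":0},{"x":0,"y":0,"z":0,"yaw":0}]' 0 20
python3 d.py 0.622 -0.025 0.028 3
```

```text
time_s: 27.92
tcp_pos: [0.6223, -0.0259, 0.0305]
eef_rot: [-177.6, -9.3, 2.6]
contact_force: [0.4, -0.3, -0.9]
gripper_width: 0.0341
units x -0.03 y -0.03 z 0.10 yaw -0.11 | pos [ 0.6223 -0.0259  0.0305] yaw 2.6 q1 15 q6 78 w 0.0341 t 27.9 F [ 0.4 -0.3 -0.9]
time_s: 28.08
tcp_pos: [0.6232, -0.0258, 0.0317]
eef_rot: [-177.6, -9.4, 2.6]
contact_force: [1.5, 0.7, -0.2]
gripper_width: 0.0412
units x -0.07 y -0.03 z 0.14 yaw -0.10 | pos [ 0.6232 -0.0258  0.0317] yaw 2.6 q1 15 q6 78 w 0.0412 t 28.1 F [ 1.5  0.7 -0.2]
```

```bash

python3 -m inch '[{"x":0.1,"y":0,"z":-0.6,"yaw":0},{"x":0.16,"y":0,"z":-1,"yaw":0},{"x":0.16,"y":0,"z":-1,"yaw":0},{"x":0.1,"y":0,"z":-1,"yaw":0},{"x":0,"y":0.5,"z":-0.6,"yaw":0}]'
python3 -m inch '[{"x":-0.5,"y":1,"z":0,"yaw":0},{"x":-0.5,"y":1,"z":0,"yaw":0},{"x":-0.5,"y":1,"z":0,"yaw":-1},{"x":-0.5,"y":1,"z":0,"yaw":-1},{"x":-0.5,"y":1,"z":0,"yaw":-1}]' 0.6
python3 -m inch '[{"x":-0.5,"y":1,"z":0,"yaw":-1},{"x":-0.8,"y":1,"z":0,"yaw":-1},{"x":-0.8,"y":1,"z":0,"yaw":-1},{"x":-0.8,"y":0.8,"z":0,"yaw":-1},{"x":-0.5,"y":0.5,"z":0,"yaw":0}]' 0.6
python3 d.py 0.4166 -0.3565 0.1 31
python3 - <<'E'
from z import *
im,d=cap('top','t7.png')
for c in blobs('top',im,(100,90,40),(130,255,255),(305,195,440,290),60)+blobs('top',im,(100,120,30),(130,255,255),(206,118,280,186),40): print('mod px',c.mean(0).round(0),'x %.4f y %.4f w %.0f h %.0f ang %.1f'%rect('top',c,.024))
H=hm('top',d,(206,118,282,186)); g=H[(H[:,4]>.024)&(H[:,4]<.036)]; 
cv2.imwrite('pics/t7c.png',cv2.resize(im[95:285,190:440][:,:,::-1],None,fx=3,fy=3,interpolation=2))
E
```

```text
time_s: 28.5
tcp_pos: [0.6195, -0.0421, 0.1405]
eef_rot: [-177.7, -9.3, 2.7]
contact_force: [0.8, -0.2, 0.9]
gripper_width: 0.0435
time_s: 28.92
tcp_pos: [0.5765, -0.1728, 0.1387]
eef_rot: [180.0, -10.8, 15.7]
contact_force: [0.6, -0.5, 0.2]
gripper_width: 0.0685
time_s: 29.33
tcp_pos: [0.5419, -0.3133, 0.1314]
eef_rot: [176.3, -10.7, 33.3]
contact_force: [-0.5, 0.2, 0.1]
gripper_width: 0.0701
units x -5.28 y -1.32 z 0.19 yaw 0.58 | pos [ 0.5419 -0.3133  0.1314] yaw 33.3 q1 -16 q6 144 w 0.0701 t 29.3 F [-0.5  0.2  0.1]
```

View pics/t7c.png

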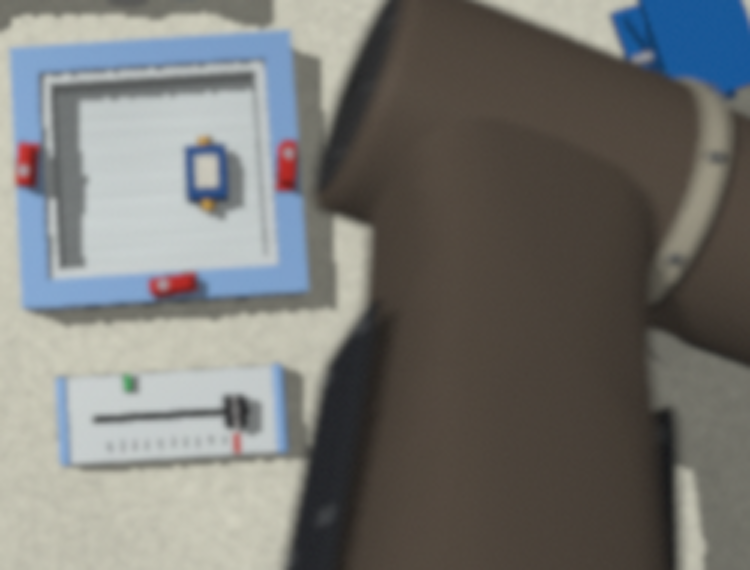

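```bash

python3 - <<'E'
from z import *
im,d=cap('side','s8.png')
for c in blobs('side',im,(100,90,40),(130,255,255),(260,100,380,200),30): print('px',c.mean(0).round(0),'x %.4f y %.4f w %.0f h %.0f ang %.1f'%rect('side',c,.018))
E
python3 -c "
import cv2
from m import *
im=cv2.imread('pics/side0.png')[:,:,::-1].copy()
for c in blobs('side',im,(100,90,40),(130,255,255),(260,100,380,200),30): print('before px',c.mean(0).round(0),'x %.4f y %.4f w %.0f h %.0f ang %.1f'%rect('side',c,.018))"
python3 -m inch '[{"x":-1,"y":-0.2,"z":0,"yaw":0.3},{"x":-1,"y":-0.2,"z":0,"yaw":0.3},{"x":-1,"y":-0.2,"z":0,"yaw":0},{"x":-1,"y":-0.2,"z":0,"yaw":0},{"x":-0.8,"y":-0.2,"z":0,"yaw":0}]'
python3 d.py 0.4166 -0.3565 0.08 31
```

```text
px [322. 136.] x 0.3877 y -0.3493 w 60 h 47 ang -73.4
px [365. 104.] x 0.2698 y -0.5934 w 63 h 20 ang 84.2
before px [299. 156.] x 0.4390 y -0.2333 w 52 h 43 ang -73.6
before px [313. 136.] x 0.4135 y -0.3472 w 59 h 44 ang -71.6
before px [365. 104.] x 0.2692 y -0.5939 w 62 h 19 ang 86.3
time_s: 29.85
tcp_pos: [0.4309, -0.3545, 0.1106]
eef_rot: [176.4, -11.2, 30.6]
contact_force: [0.0, -0.7, -0.4]
gripper_width: 0.0699
units x -0.76 y -0.29 z 1.08 yaw -0.10 | pos [ 0.4309 -0.3545  0.1106] yaw 30.6 q1 -25 q6 152 w 0.0699 t 29.9 F [ 0.  -0.7 -0.4]
```

Module B appears to have been knocked (side px 313→322). I'll check with a crop before descending.

```bash

python3 - <<'E'
from z import *
im,d=cap('side','s9.png'); a=cv2.imread('pics/s8.png')[90:190,260:380]
b=im[90:190,260:380][:,:,::-1]
cv2.imwrite('pics/s9c.png',cv2.resize(np.vstack([a,b]),None,fx=3,fy=3,interpolation=2))
E
```

```text
(no output)
```

View pics/s9c.png

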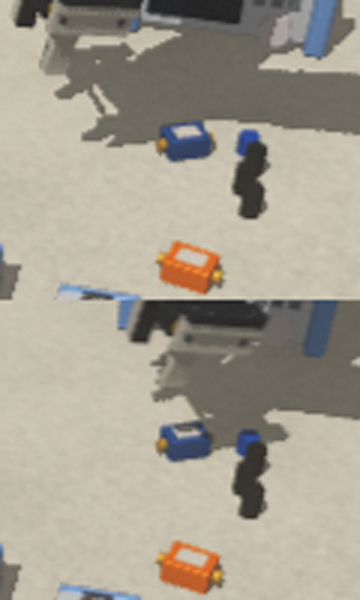

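```bash

python3 - <<'E'
from z import *
im,d=r.capture('side')
for nm,f in(('now',im),('before',cv2.imread('pics/side0.png')[:,:,::-1].copy())):
    print(nm)
    for c in blobs('side',f,(10,110,60),(28,255,255),(280,110,350,170),2): print(' brass',c.mean(0).round(1),onz('side',*c.mean(0),.012).round(4))
    for c in blobs('side',f,(0,0,120),(180,60,255),(314 if nm=='now' else 305,125,332,140),5): print(' white',c.mean(0).round(1),onz('side',*c.mean(0),.024).round(4))
for u,v in((343,137),(346,142),(341,150),(344,158)): print('posts',atd('side',u,v,d[v,u]).round(3))
E
```

```text
now
 brass [313.6 137.7] [ 0.4118 -0.3438  0.012 ]
 white [322.3 134.2] [ 0.3878 -0.3523  0.024 ]
 white [319.7 127.8] [ 0.4003 -0.386   0.024 ]
before
 brass [289.6 155.5] [ 0.4656 -0.2333  0.012 ]
 brass [304.8 136.5] [ 0.4392 -0.3426  0.012 ]
 white [319.2 130.5] [ 0.3996 -0.3701  0.024 ]
posts [ 0.325 -0.344  0.031]
posts [ 0.314 -0.329  0.025]
posts [ 0.325 -0.292  0.019]
posts [ 0.313 -0.261  0.016]
```

```bash

python3 -m inch '[{"x":-0.8,"y":-0.2,"z":0.2,"yaw":1},{"x":-0.8,"y":-0.2,"z":0.2,"yaw":1},{"x":-0.2,"y":0,"z":0.3,"yaw":0.6}]' 0.4
python3 d.py 0.388 -0.352 0.05 20
```

```text
time_s: 30.2
tcp_pos: [0.3923, -0.3661, 0.0876]
eef_rot: [178.2, -11.9, 19.7]
contact_force: [-0.6, 0.1, -1.0]
gripper_width: 0.0618
units x -0.28 y -0.63 z 1.46 yaw -0.07 | pos [ 0.3923 -0.3661  0.0876] yaw 19.7 q1 -28 q6 146 w 0.0618 t 30.2 F [-0.6  0.1 -1. ]
```

```bash

python3 -m inch '[{"x":-0.2,"y":-0.5,"z":0.6,"yaw":0},{"x":-0.2,"y":-0.1,"z":0.6,"yaw":0}]'
python3 d.py 0.388 -0.352 0.03 20
python3 - <<'E'
from z import *
im,d=cap('side','s10.png')
cv2.imwrite('pics/s10c.png',cv2.resize(im[70:170,260:380][:,:,::-1],None,fx=4,fy=4,interpolation=2))
E
```

```text
time_s: 30.37
tcp_pos: [0.3866, -0.3551, 0.0581]
eef_rot: [177.9, -12.2, 19.5]
contact_force: [-0.8, 0.8, -0.1]
gripper_width: 0.0615
units x -0.14 y -0.14 z 1.12 yaw -0.12 | pos [ 0.3866 -0.3551  0.0581] yaw 19.5 q1 -27 q6 147 w 0.0615 t 30.4 F [-0.8  0.8 -0.1]
```

View pics/s10c.png

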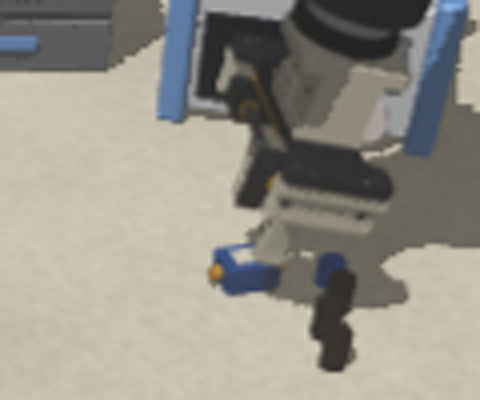

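```bash

python3 -m inch '[{"x":-0.15,"y":-0.12,"z":0.7,"yaw":-0.1},{"x":-0.15,"y":0,"z":0.55,"yaw":0},{"x":-0.05,"y":0,"z":0.2,"yaw":0}]'
python3 d.py 0.388 -0.352 0.019 20
```

```text
time_s: 30.67
tcp_pos: [0.3883, -0.3534, 0.0201]
eef_rot: [177.7, -12.2, 20.2]
contact_force: [0.4, 0.7, 0.1]
gripper_width: 0.0613
units x -0.00 y -0.06 z 0.04 yaw 0.04 | pos [ 0.3883 -0.3534  0.0201] yaw 20.2 q1 -27 q6 149 w 0.0613 t 30.7 F [0.4 0.7 0.1]
```

```bash

python3 -m inch '[{"x":0,"y":0,"z":0.1,"yaw":0},{"x":-0.05,"y":0,"z":0.05,"yaw":0},{"x":0,"y":0,"z":0.05,"yaw":0},{"x":-0.05,"y":0,"z":0,"yaw":0},{"x":0,"y":0,"z":0.05,"yaw":0}]' -0.5 30
python3 -m inch '[{"x":0,"y":0,"z":0,"yaw":0},{"x":0,"y":0,"z":0,"yaw":0}]'
python3 d.py 0.388 -0.352 0.019 20
```

```text
time_s: 31.08
tcp_pos: [0.3907, -0.3547, 0.016]
eef_rot: [177.6, -12.3, 20.4]
contact_force: [-8.1, 3.0, 21.4]
gripper_width: 0.0351
time_s: 31.25
tcp_pos: [0.3908, -0.3549, 0.0172]
eef_rot: [177.5, -12.4, 20.4]
contact_force: [0.3, -0.4, -0.9]
gripper_width: 0.0352
units x -0.05 y -0.14 z -0.09 yaw 0.09 | pos [ 0.3908 -0.3549  0.0172] yaw 20.4 q1 -27 q6 150 w 0.0352 t 31.2 F [ 0.3 -0.4 -0.9]
```

```bash

python3 -m inch '[{"x":0.1,"y":0,"z":-0.3,"yaw":0},{"x":0.2,"y":0,"z":-1,"yaw":0},{"x":0.2,"y":0,"z":-1,"yaw":0},{"x":0.2,"y":0,"z":-1,"yaw":0},{"x":0.2,"y":0,"z":-1,"yaw":0}]'
python3 -m inch '[{"x":0.5,"y":-0.8,"z":-0.6,"yaw":1},{"x":0.6,"y":-0.8,"z":-0.2,"yaw":1},{"x":0.6,"y":-0.8,"z":0,"yaw":1},{"x":0.6,"y":-0.8,"z":0,"yaw":1},{"x":0.6,"y":-0.8,"z":0,"yaw":0.3}]'
python3 d.py 0.619 0.05 0.15 3
```

```text
time_s: 31.67
tcp_pos: [0.3844, -0.349, 0.1269]
eef_rot: [178.1, -11.9, 20.1]
contact_force: [0.8, 0.4, -0.9]
gripper_width: 0.0356
time_s: 32.08
tcp_pos: [0.4308, -0.2394, 0.1731]
eef_rot: [-178.5, -12.6, 1.4]
contact_force: [-0.1, -0.3, -2.2]
gripper_width: 0.0355
units x 7.41 y -11.32 z 2.90 yaw -0.40 | pos [ 0.4308 -0.2394  0.1731] yaw 1.4 q1 -9 q6 104 w 0.0355 t 32.1 F [-0.1 -0.3 -2.2]
```

```bash

python3 -m inch '[{"x":0.6,"y":-1,"z":0.15,"yaw":-0.4},{"x":0.6,"y":-1,"z":0.15,"yaw":0},{"x":0.6,"y":-1,"z":0.15,"yaw":0},{"x":0.6,"y":-1,"z":0.15,"yaw":0},{"x":0.6,"y":-1,"z":0.15,"yaw":0}]'
python3 -m inch '[{"x":0.7,"y":-1,"z":0.15,"yaw":0},{"x":0.7,"y":-1,"z":0.15,"yaw":0},{"x":0.7,"y":-1,"z":0.15,"yaw":0},{"x":0.7,"y":-1,"z":0.15,"yaw":0},{"x":0.6,"y":-1,"z":0.15,"yaw":0}]'
python3 d.py 0.619 0.05 0.1 3
```

```text
time_s: 32.5
tcp_pos: [0.5039, -0.1049, 0.1803]
eef_rot: [-178.9, -13.1, 2.8]
contact_force: [0.3, -0.5, -0.5]
gripper_width: 0.0356
time_s: 32.92
tcp_pos: [0.5855, 0.0321, 0.1884]
eef_rot: [-178.9, -13.4, 2.7]
contact_force: [0.3, -1.0, -1.4]
gripper_width: 0.0353
units x 0.52 y -0.58 z 3.77 yaw -0.06 | pos [0.5855 0.0321 0.1884] yaw 2.7 q1 25 q6 64 w 0.0353 t 32.9 F [ 0.3 -1.  -1.4]
```

```bash

python3 -m inch '[{"x":0.4,"y":-0.3,"z":0.9,"yaw":0},{"x":0.1,"y":0,"z":0.9,"yaw":0},{"x":0,"y":0,"z":0.9,"yaw":0},{"x":0,"y":0,"z":0.8,"yaw":0}]'
python3 d.py 0.619 0.046 0.06 3
```

```text
time_s: 33.25
tcp_pos: [0.6253, 0.0518, 0.1129]
eef_rot: [-178.7, -14.2, 3.1]
contact_force: [-0.5, -0.4, -2.0]
gripper_width: 0.0354
units x -0.78 y 0.27 z 1.98 yaw 0.02 | pos [0.6253 0.0518 0.1129] yaw 3.1 q1 25 q6 62 w 0.0354 t 33.2 F [-0.5 -0.4 -2. ]
```

```bash

python3 -m inch '[{"x":-0.3,"y":0.25,"z":0.7,"yaw":0},{"x":-0.25,"y":0,"z":0.7,"yaw":0},{"x":-0.2,"y":0,"z":0.5,"yaw":0},{"x":-0.1,"y":0,"z":0.1,"yaw":0}]'
python3 d.py 0.619 0.046 0.03 3
python3 - <<'E'
from z import *
im,d=cap('side','s11.png')
cv2.imwrite('pics/s11c.png',cv2.resize(im[100:260,130:320][:,:,::-1],None,fx=3.5,fy=3.5,interpolation=2))
E
```

```text
time_s: 33.58
tcp_pos: [0.6167, 0.0465, 0.0552]
eef_rot: [-178.8, -14.1, 3.1]
contact_force: [-0.1, -0.3, -1.3]
gripper_width: 0.0356
units x -0.16 y 0.05 z 1.00 yaw 0.01 | pos [0.6167 0.0465 0.0552] yaw 3.1 q1 25 q6 60 w 0.0356 t 33.6 F [-0.1 -0.3 -1.3]
```

View pics/s11c.png

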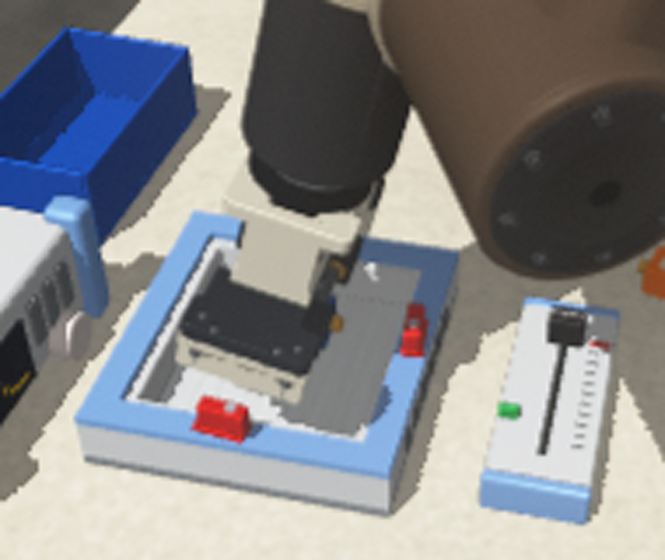

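```bash

python3 -m inch '[{"x":-0.1,"y":0.03,"z":0.5,"yaw":0},{"x":-0.06,"y":0,"z":0.3,"yaw":0},{"x":-0.05,"y":0,"z":0.15,"yaw":0}]'
python3 d.py 0.619 0.046 0.027 3
```

```text
time_s: 33.88
tcp_pos: [0.6193, 0.0471, 0.0345]
eef_rot: [-178.7, -14.3, 3.1]
contact_force: [0.2, -0.1, -1.1]
gripper_width: 0.0356
units x -0.09 y 0.05 z 0.29 yaw 0.02 | pos [0.6193 0.0471 0.0345] yaw 3.1 q1 24 q6 58 w 0.0356 t 33.9 F [ 0.2 -0.1 -1.1]
```

```bash

python3 -m inch '[{"x":-0.06,"y":0.03,"z":0.25,"yaw":0},{"x":-0.03,"y":0,"z":0.15,"yaw":0}]'
python3 d.py 0.619 0.046 0.026 3
```

```text
time_s: 34.05
tcp_pos: [0.6207, 0.047, 0.0255]
eef_rot: [-178.7, -14.5, 3.1]
contact_force: [-1.0, -5.4, 9.4]
gripper_width: 0.0355
units x -0.06 y 0.04 z -0.04 yaw 0.02 | pos [0.6207 0.047  0.0255] yaw 3.1 q1 24 q6 56 w 0.0355 t 34.0 F [-1.  -5.4  9.4]
```

```bash

python3 -m inch '[{"x":0,"y":0,"z":0,"yaw":0},{"x":0,"y":0,"z":0,"yaw":0}]' -0.02 20
python3 -m inch '[{"x":0,"y":0,"z":0,"yaw":0},{"x":0.1,"y":0,"z":-0.4,"yaw":0},{"x":0.25,"y":0,"z":-1,"yaw":0},{"x":0.25,"y":0,"z":-1,"yaw":0},{"x":0.25,"y":0,"z":-1,"yaw":0}]'
python3 -m inch '[{"x":0.2,"y":0,"z":-1,"yaw":0},{"x":-0.8,"y":0,"z":-0.4,"yaw":0},{"x":-1,"y":-0.5,"z":0,"yaw":0},{"x":-1,"y":-0.5,"z":0,"yaw":0},{"x":-1,"y":-0.5,"z":0,"yaw":0}]'
python3 d.py 0.424 -0.0475 0.1 3
```

```text
time_s: 34.22
tcp_pos: [0.6214, 0.0471, 0.0259]
eef_rot: [-178.7, -14.6, 3.1]
contact_force: [0.9, 0.1, 0.5]
gripper_width: 0.0416
time_s: 34.63
tcp_pos: [0.6173, 0.044, 0.1112]
eef_rot: [-178.8, -14.0, 3.1]
contact_force: [0.8, -0.6, 0.3]
gripper_width: 0.043
time_s: 35.05
tcp_pos: [0.5266, 0.0784, 0.1366]
eef_rot: [-178.4, -15.1, 2.9]
contact_force: [-0.7, -0.2, -0.7]
gripper_width: 0.0431
units x -4.58 y 4.83 z 0.14 yaw -0.03 | pos [0.5266 0.0784 0.1366] yaw 2.9 q1 34 q6 49 w 0.0431 t 35.0 F [-0.7 -0.2 -0.7]
```

```bash

python3 -m inch '[{"x":-0.6,"y":-1,"z":-0.3,"yaw":0},{"x":-0.6,"y":-1,"z":-0.3,"yaw":0},{"x":-0.6,"y":-1,"z":-0.3,"yaw":0},{"x":-0.6,"y":-1,"z":0,"yaw":0},{"x":-0.4,"y":-0.6,"z":0,"yaw":0}]'
python3 - <<'E'
from z import *
im,d=cap('top','t12.png')
cv2.imwrite('pics/t12c.png',cv2.resize(im[95:265,180:440][:,:,::-1],None,fx=3,fy=3,interpolation=2))
for nm,roi,lo,hi in (('cap',(225,222,280,246),.045,.07),('clip',(227,217,238,228),.035,.05)):
    H=hm('top',d,roi); g=H[(H[:,4]>lo)&(H[:,4]<hi)]
    if len(g): print(nm,len(g),[np.round(q) for q in cv2.minAreaRect((g[:,2:4]*1000).astype(np.float32))],g[:,2:].mean(0).round(4))
for c in blobs('top',im,(45,70,40),(85,255,255),(212,215,285,248),3): print('clip','x %.4f y %.4f w %.0f h %.0f ang %.1f'%rect('top',c,.04))
H=hm('top',d,(208,120,280,186)); g=H[(H[:,4]>.026)&(H[:,4]<.036)]; print(len(g),g[:,4].mean() if len(g) else 0)
E
python3 d.py 0.424 -0.0475 0.1 3
```

```text
time_s: 35.47
tcp_pos: [0.4403, 0.191, 0.1458]
eef_rot: [-178.0, -15.3, 2.6]
contact_force: [1.3, 0.4, -0.3]
gripper_width: 0.0427
cap 91 [array([426., -47.]), array([16., 25.]), np.float64(90.0)] [ 0.4264 -0.0468  0.054 ]
clip 13 [array([449.,  34.]), array([ 4., 14.]), np.float64(90.0)] [0.4484 0.0344 0.04  ]
clip x 0.4476 y 0.0347 w 7 h 2 ang -0.2
694 0.0318426726768398
units x -1.52 y 9.59 z 1.15 yaw -0.09 | pos [0.4399 0.1922 0.1458] yaw 2.6 q1 55 q6 22 w 0.0429 t 35.5 F [-1.3  0.4 -0.1]
```

View pics/t12c.png

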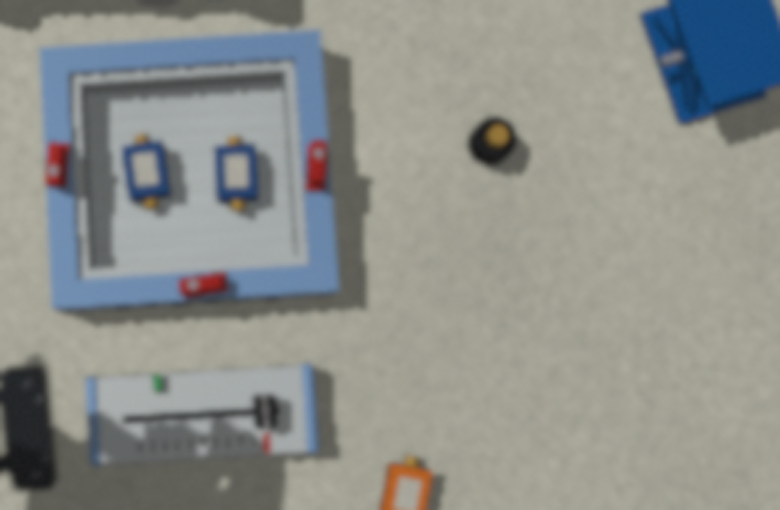

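```bash

python3 -m inch '[{"x":-0.1,"y":1,"z":0,"yaw":0},{"x":-0.1,"y":1,"z":0,"yaw":0},{"x":-0.1,"y":1,"z":0,"yaw":0},{"x":-0.1,"y":1,"z":0,"yaw":0},{"x":-0.1,"y":1,"z":0,"yaw":0}]' 0.1 15
python3 -m inch '[{"x":-0.2,"y":1,"z":0.2,"yaw":0},{"x":-0.2,"y":1,"z":0.2,"yaw":0},{"x":-0.2,"y":1,"z":0.2,"yaw":0},{"x":-0.2,"y":0.8,"z":0.2,"yaw":0},{"x":0,"y":0.2,"z":0,"yaw":0}]'
python3 d.py 0.426 -0.047 0.1 3
```

```text
time_s: 35.93
tcp_pos: [0.4354, 0.0711, 0.1413]
eef_rot: [-177.7, -15.7, 3.4]
contact_force: [0.1, -0.5, -0.5]
gripper_width: 0.0481
time_s: 36.35
tcp_pos: [0.4278, -0.0344, 0.1146]
eef_rot: [-177.5, -16.2, 3.3]
contact_force: [-0.0, -0.6, -1.0]
gripper_width: 0.048
units x -0.26 y 0.52 z 0.51 yaw 0.09 | pos [ 0.4278 -0.0344  0.1146] yaw 3.3 q1 25 q6 62 w 0.0480 t 36.4 F [-0.  -0.6 -1. ]
```

```bash

python3 -m inch '[{"x":-0.2,"y":0.45,"z":0.6,"yaw":0},{"x":-0.2,"y":0,"z":0.6,"yaw":0},{"x":-0.15,"y":0,"z":0.4,"yaw":0},{"x":0,"y":0,"z":0,"yaw":0}]'
python3 d.py 0.426 -0.047 0.048 3
```

```text
time_s: 36.68
tcp_pos: [0.4308, -0.0453, 0.0749]
eef_rot: [-177.2, -16.8, 3.0]
contact_force: [0.2, 1.0, 0.0]
gripper_width: 0.048
units x -0.50 y 0.10 z 0.97 yaw 0.00 | pos [ 0.4308 -0.0453  0.0749] yaw 3.0 q1 23 q6 61 w 0.0480 t 36.7 F [0.2 1.  0. ]
```

```bash

python3 -m inch '[{"x":-0.3,"y":0.08,"z":0.6,"yaw":0},{"x":-0.2,"y":0,"z":0.3,"yaw":0},{"x":-0.05,"y":0,"z":0.05,"yaw":0}]'
python3 d.py 0.426 -0.047 0.048 3
python3 -m inch '[{"x":0,"y":0,"z":0,"yaw":0},{"x":-0.05,"y":0,"z":0.05,"yaw":0},{"x":0,"y":0,"z":0,"yaw":0},{"x":-0.05,"y":0,"z":0.05,"yaw":0}]' -0.9 12
python3 d.py 0.426 -0.047 0.048 3
```

```text
time_s: 36.93
tcp_pos: [0.4293, -0.0503, 0.0527]
eef_rot: [-176.5, -16.3, 3.1]
contact_force: [0.1, 0.5, 0.1]
gripper_width: 0.0479
units x -0.17 y -0.13 z 0.15 yaw 0.02 | pos [ 0.4293 -0.0503  0.0527] yaw 3.1 q1 21 q6 65 w 0.0479 t 36.9 F [0.1 0.5 0.1]
time_s: 37.27
tcp_pos: [0.428, -0.0506, 0.0513]
eef_rot: [-176.4, -16.3, 3.1]
contact_force: [0.6, -0.0, 0.1]
gripper_width: 0.0267
units x -0.11 y -0.14 z 0.12 yaw 0.03 | pos [ 0.428  -0.0506  0.0513] yaw 3.1 q1 21 q6 66 w 0.0267 t 37.3 F [ 0.6 -0.   0.1]
```

```bash

python3 -m inch '[{"x":-0.05,"y":0,"z":0.05,"yaw":0},{"x":0,"y":0,"z":0,"yaw":0}]'
python3 d.py 0.4225 0.03 0.048 3
python3 -m inch '[{"x":0,"y":-0.4,"z":0,"yaw":0},{"x":0,"y":-0.5,"z":0,"yaw":0},{"x":0,"y":-0.5,"z":0,"yaw":0},{"x":0,"y":-0.5,"z":0,"yaw":0}]'
python3 d.py 0.4225 0.03 0.048 3
```

```text
time_s: 37.43
tcp_pos: [0.4286, -0.0487, 0.0513]
eef_rot: [-176.2, -16.5, 3.2]
contact_force: [-11.9, 24.6, -1.1]
gripper_width: 0.0209
units x -0.10 y -3.14 z 0.32 yaw 0.06 | pos [ 0.4286 -0.0487  0.0513] yaw 3.2 q1 21 q6 66 w 0.0209 t 37.4 F [-11.9  24.6  -1.1]
time_s: 37.77
tcp_pos: [0.4257, -0.0074, 0.0564]
eef_rot: [-175.5, -15.0, 3.0]
contact_force: [4.6, -1.9, -17.0]
gripper_width: 0.0186
units x -0.13 y -1.47 z 0.43 yaw 0.01 | pos [ 0.4257 -0.0074  0.0564] yaw 3.0 q1 27 q6 58 w 0.0186 t 37.8 F [  4.6  -1.9 -17. ]
```

```bash

python3 -m inch '[{"x":0,"y":-0.4,"z":0.12,"yaw":0},{"x":0,"y":-0.4,"z":0.12,"yaw":0},{"x":0,"y":-0.3,"z":0.1,"yaw":0},{"x":0,"y":-0.2,"z":0,"yaw":0},{"x":0,"y":0,"z":0,"yaw":0}]'
python3 d.py 0.4225 0.032 0.052 3
```

```text
time_s: 38.18
tcp_pos: [0.426, 0.0232, 0.0544]
eef_rot: [-175.2, -14.0, 3.1]
contact_force: [5.8, -0.5, -9.9]
gripper_width: 0.0182
units x -0.14 y -0.35 z 0.09 yaw 0.03 | pos [0.426  0.0232 0.0544] yaw 3.1 q1 32 q6 53 w 0.0182 t 38.2 F [ 5.8 -0.5 -9.9]
```

```bash

python3 -m inch '[{"x":0,"y":-0.2,"z":0.05,"yaw":0},{"x":0,"y":-0.15,"z":0,"yaw":0},{"x":0,"y":0,"z":0,"yaw":0}]'
python3 d.py 0.4225 0.032 0.052 3
```

```text
time_s: 38.43
tcp_pos: [0.4256, 0.0313, 0.0544]
eef_rot: [-175.1, -13.8, 3.1]
contact_force: [4.1, 1.3, -8.2]
gripper_width: 0.0183
units x -0.14 y -0.03 z 0.07 yaw 0.03 | pos [0.4256 0.0313 0.0544] yaw 3.1 q1 33 q6 51 w 0.0183 t 38.4 F [ 4.1  1.3 -8.2]
```

Release, back off upward and aside, then measure cap against clip.

```bash

python3 -m inch '[{"x":0,"y":0,"z":0,"yaw":0},{"x":0,"y":0,"z":0,"yaw":0},{"x":0,"y":0,"z":0,"yaw":0},{"x":0.1,"y":0,"z":-0.5,"yaw":0},{"x":0.2,"y":0,"z":-1,"yaw":0}]' 0 12
python3 -m inch '[{"x":0.2,"y":0,"z":-1,"yaw":0},{"x":0.2,"y":-0.5,"z":-1,"yaw":0},{"x":0,"y":-1,"z":0,"yaw":0},{"x":0,"y":-1,"z":0,"yaw":0},{"x":0,"y":-1,"z":0,"yaw":0}]'
python3 -m inch '[{"x":0,"y":-1,"z":0,"yaw":0},{"x":0,"y":-1,"z":0,"yaw":0},{"x":0,"y":-1,"z":0,"yaw":0},{"x":0,"y":-1,"z":0,"yaw":0},{"x":0,"y":0,"z":0,"yaw":0}]'
python3 - <<'E'
from z import *
im,d=cap('top','t13.png')
cv2.imwrite('pics/t13c.png',cv2.resize(im[95:285,60:310][:,:,::-1],None,fx=3,fy=3,interpolation=2))
H=hm('top',d,(215,218,280,248)); g=H[(H[:,4]>.045)&(H[:,4]<.07)]
print('cap',len(g),[np.round(q,1) for q in cv2.minAreaRect((g[:,2:4]*1000).astype(np.float32))],g[:,2:].mean(0).round(4))
for c in blobs('top',im,(45,70,40),(85,255,255),(212,215,285,248),3): print('clip',c.mean(0),'x %.4f y %.4f w %.0f h %.0f ang %.1f'%rect('top',c,.04))
H=hm('top',d,(227,217,238,228)); g=H[(H[:,4]>.035)&(H[:,4]<.045)]; print('clip d',len(g),g[:,2:].mean(0).round(4))
im,d=cap('side')
H=hm('side',d,(265,180,310,250)); g=H[(H[:,4]>.051)&(H[:,4]<.057)]
print('side cap',len(g),[np.round(q,1) for q in cv2.minAreaRect((g[:,2:4]*1000).astype(np.float32))],g[:,2:].mean(0).round(4))
for c in blobs('side',im,(45,70,40),(85,255,255),(260,180,310,250),3): print('side clip','x %.4f y %.4f w %.0f h %.0f ang %.1f'%rect('side',c,.038))
E
```

```text
time_s: 38.85
tcp_pos: [0.4225, 0.0271, 0.0901]
eef_rot: [-175.3, -13.5, 3.2]
contact_force: [1.4, 0.3, -0.3]
gripper_width: 0.0425
time_s: 39.27
tcp_pos: [0.4161, 0.1104, 0.157]
eef_rot: [-174.8, -14.0, 2.7]
contact_force: [0.3, -0.4, -0.5]
gripper_width: 0.044
time_s: 39.68
tcp_pos: [0.4094, 0.2187, 0.1706]
eef_rot: [-174.3, -14.4, 2.7]
contact_force: [-0.3, 0.4, 0.7]
gripper_width: 0.0443
cap 90 [array([422.3,  29.3]), array([16.3, 25.3]), np.float64(89.5)] [0.4222 0.0291 0.0537]
clip [232.5 222.5] x 0.4476 y 0.0347 w 7 h 2 ang -0.2
clip d 13 [0.4484 0.0345 0.0388]
side cap 0 [array([0., 0.]), array([0., 0.]), np.float64(0.0)] [nan nan nan]<stdin>:10: RuntimeWarning: Mean of empty slice.
  ret = um.true_divide(
```

View pics/t13c.png

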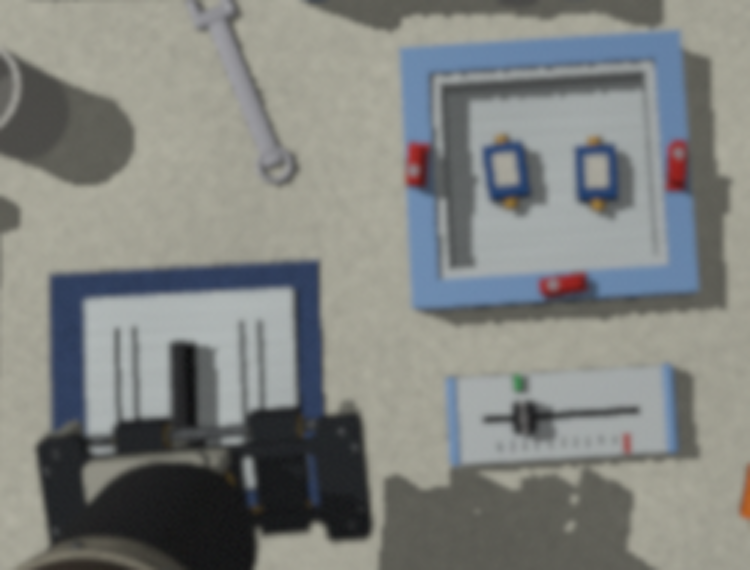

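Both modules stand in the bay and the panel is on the mat. The cap is at y=0.0292 against a wanted ≈0.033, so I'll nudge it about 4 mm.

```bash

python3 -m inch '[{"x":0,"y":1,"z":0,"yaw":0},{"x":0,"y":1,"z":0,"yaw":0},{"x":0,"y":1,"z":0,"yaw":0},{"x":0,"y":1,"z":0,"yaw":0},{"x":0,"y":1,"z":0,"yaw":0}]' -0.1
python3 -m inch '[{"x":0,"y":1,"z":0.5,"yaw":0},{"x":0,"y":1,"z":0.5,"yaw":0},{"x":0,"y":0.4,"z":0.5,"yaw":0},{"x":0,"y":0,"z":0.5,"yaw":0}]'
python3 d.py 0.424 0.032 0.08 3
```

```text
time_s: 40.2
tcp_pos: [0.4168, 0.0876, 0.1571]
eef_rot: [-174.4, -14.4, 3.0]
contact_force: [0.5, 0.0, 0.2]
gripper_width: 0.0397
time_s: 40.53
tcp_pos: [0.4327, 0.0245, 0.104]
eef_rot: [-174.1, -14.8, 2.5]
contact_force: [-0.3, 0.1, 0.9]
gripper_width: 0.0397
units x -0.57 y -0.23 z 0.87 yaw -0.13 | pos [0.4327 0.0245 0.104 ] yaw 2.5 q1 31 q6 58 w 0.0397 t 40.5 F [-0.3  0.1  0.9]
```

```bash

python3 -m inch '[{"x":-0.4,"y":-0.3,"z":0.7,"yaw":-0.1},{"x":-0.3,"y":0,"z":0.5,"yaw":0},{"x":-0.1,"y":0,"z":0.1,"yaw":0}]'
python3 d.py 0.424 0.032 0.048 3
```

```text
time_s: 40.78
tcp_pos: [0.4222, 0.0314, 0.0674]
eef_rot: [-174.1, -14.9, 2.3]
contact_force: [-2.2, -2.7, -1.6]
gripper_width: 0.0397
units x -0.13 y 0.06 z 0.77 yaw -0.16 | pos [0.4222 0.0314 0.0674] yaw 2.3 q1 33 q6 52 w 0.0397 t 40.8 F [-2.2 -2.7 -1.6]
```

```bash

python3 -m inch '[{"x":-0.1,"y":0.05,"z":0.5,"yaw":-0.1},{"x":0,"y":0,"z":0.2,"yaw":0}]'
python3 d.py 0.424 0.032 0.048 3
python3 -m inch '[{"x":0,"y":0,"z":0.05,"yaw":0},{"x":0,"y":0,"z":0.05,"yaw":0},{"x":0,"y":0,"z":0.05,"yaw":0},{"x":0,"y":0,"z":0.05,"yaw":0},{"x":0,"y":0,"z":0,"yaw":0}]' -0.9 10
python3 d.py 0.424 0.035 0.048 3
```

```text
time_s: 40.95
tcp_pos: [0.4273, 0.03, 0.0524]
eef_rot: [-173.9, -14.7, 2.7]
contact_force: [-0.5, -1.0, -0.5]
gripper_width: 0.0393
units x -0.17 y -0.07 z 0.14 yaw -0.06 | pos [0.4273 0.03   0.0524] yaw 2.7 q1 32 q6 54 w 0.0393 t 41.0 F [-0.5 -1.  -0.5]
time_s: 41.37
tcp_pos: [0.4292, 0.0292, 0.0488]
eef_rot: [-173.8, -14.7, 2.6]
contact_force: [0.2, 1.6, -4.4]
gripper_width: 0.0189
units x -0.20 y -0.24 z 0.01 yaw -0.09 | pos [0.4292 0.0292 0.0488] yaw 2.6 q1 32 q6 54 w 0.0189 t 41.4 F [ 0.2  1.6 -4.4]
```

```bash

python3 -m inch '[{"x":0,"y":-0.15,"z":0,"yaw":0},{"x":0,"y":0,"z":0,"yaw":0}]'
python3 d.py 0.424 0.0332 0.048 3
```

```text
time_s: 41.53
tcp_pos: [0.4288, 0.0326, 0.0493]
eef_rot: [-173.8, -14.6, 2.6]
contact_force: [3.7, 2.1, -8.7]
gripper_width: 0.019
units x -0.20 y -0.03 z 0.01 yaw -0.10 | pos [0.4288 0.0326 0.0493] yaw 2.6 q1 32 q6 54 w 0.0190 t 41.5 F [ 3.7  2.1 -8.7]
```

```bash

python3 -m inch '[{"x":0,"y":-0.05,"z":0,"yaw":0},{"x":0,"y":0,"z":0,"yaw":0}]'
python3 d.py 0.424 0.0332 0.048 3
python3 -m inch '[{"x":0,"y":0,"z":0,"yaw":0},{"x":0,"y":0,"z":0,"yaw":0},{"x":0,"y":0,"z":0,"yaw":0},{"x":0.1,"y":0,"z":-0.5,"yaw":0},{"x":0.2,"y":0,"z":-1,"yaw":0}]' 0 12
python3 -m inch '[{"x":0.2,"y":0,"z":-1,"yaw":0},{"x":0.2,"y":-0.5,"z":-1,"yaw":0},{"x":0,"y":-1,"z":0,"yaw":0},{"x":0,"y":-1,"z":0,"yaw":0},{"x":0,"y":-1,"z":0,"yaw":0}]'
python3 -m inch '[{"x":0,"y":-1,"z":0,"yaw":0},{"x":0,"y":-1,"z":0,"yaw":0},{"x":0,"y":-1,"z":0,"yaw":0},{"x":0,"y":-1,"z":0,"yaw":0},{"x":0,"y":0,"z":0,"yaw":0}]'
cat > ck.py <<'E'
from z import *
im,d=cap('top','tl.png')
H=hm('top',d,(215,218,280,248)); g=H[(H[:,4]>.045)&(H[:,4]<.07)]
print('cap',len(g),[np.round(q,1) for q in cv2.minAreaRect((g[:,2:4]*1000).astype(np.float32))],g[:,2:].mean(0).round(4))
H=hm('top',d,(227,217,238,228)); g=H[(H[:,4]>.035)&(H[:,4]<.045)]; print('clip d',len(g),g[:,2:].mean(0).round(4))
H=hm('top',d,(208,120,280,186)); g=H[(H[:,4]>.026)&(H[:,4]<.036)]; print('mods top',len(g),g[:,4].mean())
E
python3 ck.py
```

```text
time_s: 41.7
tcp_pos: [0.4287, 0.0339, 0.0493]
eef_rot: [-173.8, -14.5, 2.6]
contact_force: [4.4, -1.1, -8.9]
gripper_width: 0.0191
units x -0.20 y 0.02 z 0.00 yaw -0.09 | pos [0.4287 0.0339 0.0493] yaw 2.6 q1 32 q6 53 w 0.0191 t 41.7 F [ 4.4 -1.1 -8.9]
time_s: 42.12
tcp_pos: [0.4245, 0.0292, 0.0849]
eef_rot: [-174.0, -14.2, 2.7]
contact_force: [0.8, -0.7, -0.8]
gripper_width: 0.0426
time_s: 42.53
tcp_pos: [0.4169, 0.1116, 0.1534]
eef_rot: [-173.6, -14.6, 2.3]
contact_force: [0.2, -0.4, 0.4]
gripper_width: 0.0437
time_s: 42.95
tcp_pos: [0.4095, 0.2199, 0.1691]
eef_rot: [-173.1, -15.0, 2.3]
contact_force: [0.7, 0.6, 1.0]
gripper_width: 0.0438
cap 90 [array([422.3,  31.6]), array([16.5, 25.3]), np.float64(89.5)] [0.422  0.0314 0.0538]
clip d 12 [0.448  0.0344 0.0391]
mods top 711 0.031786857013723344
```

```bash
python3 - <<'E'
from z import *
for n,rc,rk,zc in(('top',(226,216,240,228),(232,226,246,242),.054),('side',(266,206,284,224),(272,195,308,230),.054)):
    im,d=cap(n,n+'z.png'); f=im.astype(float)
    g=np.clip(f[:,:,1]-np.maximum(f[:,:,0],f[:,:,2])-8,0,None); m=np.zeros_like(g); m[rc[1]:rc[3],rc[0]:rc[2]]=1; g*=m
    v,u=np.indices(g.shape); p=(u*g).sum()/g.sum(),(v*g).sum()/g.sum(); c=onz(n,*p,.039); print(n,'clip px',np.round(p,2),c.round(4))
    H=hm(n,d,rk); k=H[(H[:,4]>.0515)&(H[:,4]<.0565)]
    if len(k): print('   cap top n',len(k),'px',k[:,:2].mean(0).round(2),'mean',onz(n,*k[:,:2].mean(0),zc).round(4),'minmax y',k[:,3].min().round(4),k[:,3].max().round(4))
    a=np.deg2rad(3.2); print('   want cap',(c[:2]-.027*np.array([np.cos(a),np.sin(a)])).round(4))
E
```

```text
top clip px [232.12 222.04] [0.4487 0.0357 0.039 ]
   cap top n 56 px [234.45 233.64] mean [0.422  0.0293 0.054 ] minmax y 0.0234 0.0351
   want cap [0.4218 0.0342]
side clip px [nan nan] [nan nan nan]
   want cap [nan nan]<stdin>:5: RuntimeWarning: invalid value encountered in scalar divide
```

```bash

python3 -m inch '[{"x":0,"y":1,"z":0,"yaw":0},{"x":0,"y":1,"z":0,"yaw":0},{"x":0,"y":1,"z":0,"yaw":0},{"x":0,"y":1,"z":0,"yaw":0},{"x":0,"y":1,"z":0,"yaw":0}]' -0.1
python3 -m inch '[{"x":0,"y":1,"z":0.5,"yaw":0},{"x":-0.2,"y":0.8,"z":0.5,"yaw":0},{"x":-0.3,"y":0.2,"z":0.5,"yaw":0},{"x":-0.2,"y":0,"z":0.5,"yaw":0}]'
python3 d.py 0.424 0.034 0.07 3
```

```text
time_s: 43.52
tcp_pos: [0.4163, 0.0874, 0.1528]
eef_rot: [-173.2, -14.9, 2.4]
contact_force: [0.5, 0.2, 0.9]
gripper_width: 0.0394
time_s: 43.85
tcp_pos: [0.4152, 0.0347, 0.0953]
eef_rot: [-173.0, -15.2, 1.8]
contact_force: [-0.6, 0.5, -1.0]
gripper_width: 0.0395
units x 0.07 y 0.17 z 1.06 yaw -0.31 | pos [0.4152 0.0347 0.0953] yaw 1.8 q1 34 q6 54 w 0.0395 t 43.9 F [-0.6  0.5 -1. ]
```

```bash

python3 -m inch '[{"x":0,"y":0.1,"z":0.8,"yaw":-0.3},{"x":-0.05,"y":0.05,"z":0.6,"yaw":0},{"x":-0.05,"y":0,"z":0.2,"yaw":0}]'
python3 d.py 0.426 0.033 0.049 3
```

```text
time_s: 44.1
tcp_pos: [0.4249, 0.0319, 0.0559]
eef_rot: [-173.0, -15.4, 2.6]
contact_force: [0.2, -0.5, 0.6]
gripper_width: 0.0394
units x -0.03 y -0.01 z 0.28 yaw -0.11 | pos [0.4249 0.0319 0.0559] yaw 2.6 q1 32 q6 55 w 0.0394 t 44.1 F [ 0.2 -0.5  0.6]
```

```bash

python3 -m inch '[{"x":0,"y":-0.05,"z":0.2,"yaw":0},{"x":0,"y":0,"z":0.1,"yaw":0},{"x":0,"y":0,"z":0.05,"yaw":0},{"x":0,"y":0,"z":0.05,"yaw":0},{"x":0,"y":0,"z":0,"yaw":0}]' -0.9 10
python3 -m inch '[{"x":0,"y":0,"z":0,"yaw":0}]'
python3 d.py 0.424 0.036 0.049 3
```

```text
time_s: 44.52
tcp_pos: [0.4265, 0.0309, 0.0461]
eef_rot: [-173.0, -15.0, 2.4]
contact_force: [1.6, 1.0, -4.9]
gripper_width: 0.0195
time_s: 44.6
tcp_pos: [0.4264, 0.031, 0.0463]
eef_rot: [-173.0, -15.1, 2.4]
contact_force: [6.4, 0.6, -11.6]
gripper_width: 0.0198
units x -0.06 y -0.22 z -0.10 yaw -0.14 | pos [0.4264 0.031  0.0463] yaw 2.4 q1 32 q6 56 w 0.0198 t 44.6 F [  6.4   0.6 -11.6]
```

```bash

python3 -m inch '[{"x":0,"y":-0.11,"z":0,"yaw":0},{"x":0,"y":0,"z":0,"yaw":0}]'
python3 d.py 0.424 0.036 0.049 3
python3 -m inch '[{"x":0,"y":0,"z":0,"yaw":0},{"x":0,"y":0,"z":0,"yaw":0},{"x":0,"y":0,"z":0,"yaw":0},{"x":0.1,"y":0,"z":-0.5,"yaw":0},{"x":0.2,"y":0,"z":-1,"yaw":0}]' 0 12
python3 -m inch '[{"x":0.2,"y":0,"z":-1,"yaw":0},{"x":0.2,"y":-0.5,"z":-1,"yaw":0},{"x":0,"y":-1,"z":0,"yaw":0},{"x":0,"y":-1,"z":0,"yaw":0},{"x":0,"y":-1,"z":0,"yaw":0}]'
python3 -m inch '[{"x":0,"y":-1,"z":0,"yaw":0},{"x":0,"y":-1,"z":0,"yaw":0},{"x":0,"y":-1,"z":-0.3,"yaw":0},{"x":0,"y":-1,"z":-0.3,"yaw":0},{"x":0,"y":0,"z":0,"yaw":0}]'
python3 ck.py
```

```text
time_s: 44.77
tcp_pos: [0.426, 0.0333, 0.0467]
eef_rot: [-172.9, -15.0, 2.4]
contact_force: [6.0, 1.8, -11.5]
gripper_width: 0.0195
units x -0.05 y -0.12 z -0.09 yaw -0.14 | pos [0.426  0.0333 0.0467] yaw 2.4 q1 32 q6 56 w 0.0195 t 44.8 F [  6.    1.8 -11.5]
time_s: 45.18
tcp_pos: [0.4205, 0.0273, 0.0822]
eef_rot: [-173.1, -14.6, 2.5]
contact_force: [1.6, -1.0, -0.0]
gripper_width: 0.0426
time_s: 45.6
tcp_pos: [0.4116, 0.1077, 0.1513]
eef_rot: [-172.8, -14.9, 2.0]
contact_force: [0.2, 0.2, -0.3]
gripper_width: 0.0441
time_s: 46.02
tcp_pos: [0.3993, 0.2119, 0.1821]
eef_rot: [-172.5, -15.2, 2.1]
contact_force: [0.2, 0.5, 1.1]
gripper_width: 0.044
cap 90 [array([422.1,  31.1]), array([25.9, 17.6]), np.float64(6.8)] [0.4222 0.0306 0.0535]
clip d 12 [0.4488 0.0347 0.0397]
mods top 705 0.03185065664363691
```

```bash

python3 -m inch '[{"x":0,"y":1,"z":0,"yaw":0},{"x":0,"y":1,"z":0,"yaw":0},{"x":0,"y":1,"z":0,"yaw":0},{"x":0,"y":1,"z":0,"yaw":0},{"x":0,"y":1,"z":0,"yaw":0}]' -0.1
python3 -m inch '[{"x":0,"y":1,"z":0.5,"yaw":0},{"x":-0.1,"y":0.6,"z":0.6,"yaw":0},{"x":-0.1,"y":0,"z":0.6,"yaw":0},{"x":-0.1,"y":0,"z":0.6,"yaw":0}]'
python3 d.py 0.424 0.034 0.07 3
```

```text
time_s: 46.48
tcp_pos: [0.406, 0.0845, 0.1644]
eef_rot: [-172.5, -15.1, 2.6]
contact_force: [-0.2, 0.2, -0.6]
gripper_width: 0.0392
time_s: 46.82
tcp_pos: [0.4159, 0.045, 0.1026]
eef_rot: [-172.2, -15.5, 2.1]
contact_force: [0.6, 0.4, 0.0]
gripper_width: 0.0393
units x -0.05 y 0.63 z 1.26 yaw -0.22 | pos [0.4159 0.045  0.1026] yaw 2.1 q1 35 q6 54 w 0.0393 t 46.8 F [0.6 0.4 0. ]
```

```bash

python3 -m inch '[{"x":0,"y":0.4,"z":0.8,"yaw":-0.2},{"x":-0.05,"y":0.25,"z":0.6,"yaw":0},{"x":-0.05,"y":0,"z":0.2,"yaw":0}]'
python3 d.py 0.426 0.033 0.049 3
```

```text
time_s: 47.07
tcp_pos: [0.4232, 0.0306, 0.0583]
eef_rot: [-172.5, -15.5, 2.7]
contact_force: [-0.2, 0.7, -0.3]
gripper_width: 0.0393
units x 0.01 y -0.04 z 0.40 yaw -0.07 | pos [0.4232 0.0306 0.0583] yaw 2.7 q1 32 q6 59 w 0.0393 t 47.1 F [-0.2  0.7 -0.3]
```

```bash

python3 -m inch '[{"x":0,"y":-0.1,"z":0.25,"yaw":0},{"x":0,"y":-0.05,"z":0.1,"yaw":0},{"x":0,"y":0,"z":0.05,"yaw":0},{"x":0,"y":0,"z":0.05,"yaw":0},{"x":0,"y":0,"z":0,"yaw":0}]' -0.9 10
python3 -m inch '[{"x":0,"y":0,"z":0,"yaw":0},{"x":0,"y":-0.05,"z":0,"yaw":0}]'
python3 d.py 0.424 0.0364 0.049 3
```

```text
time_s: 47.48
tcp_pos: [0.4247, 0.0325, 0.0461]
eef_rot: [-172.6, -15.3, 2.5]
contact_force: [-0.2, 2.1, -0.8]
gripper_width: 0.0197
time_s: 47.65
tcp_pos: [0.4244, 0.0333, 0.0465]
eef_rot: [-172.5, -15.3, 2.5]
contact_force: [5.6, -1.3, -12.3]
gripper_width: 0.0196
units x 0.02 y -0.14 z -0.08 yaw -0.12 | pos [0.4244 0.0333 0.0465] yaw 2.5 q1 32 q6 57 w 0.0196 t 47.6 F [  5.6  -1.3 -12.3]
```

```bash

python3 -m inch '[{"x":0,"y":-0.12,"z":0,"yaw":0},{"x":0,"y":0,"z":0,"yaw":0}]'
python3 d.py 0.424 0.0364 0.049 3
```

```text
time_s: 47.82
tcp_pos: [0.424, 0.0357, 0.047]
eef_rot: [-172.5, -15.2, 2.5]
contact_force: [6.2, 2.0, -10.2]
gripper_width: 0.0197
units x 0.02 y -0.04 z -0.07 yaw -0.13 | pos [0.424  0.0357 0.047 ] yaw 2.5 q1 32 q6 56 w 0.0197 t 47.8 F [  6.2   2.  -10.2]
```

```bash

python3 -m inch '[{"x":0,"y":-0.04,"z":0,"yaw":0},{"x":0,"y":0,"z":0,"yaw":0}]'
python3 -m inch '[{"x":0,"y":0,"z":0,"yaw":0},{"x":0,"y":0,"z":0,"yaw":0},{"x":0,"y":0,"z":0,"yaw":0},{"x":0.1,"y":-0.06,"z":-0.5,"yaw":0},{"x":0.2,"y":-0.13,"z":-1,"yaw":0}]' 0 12
python3 -m inch '[{"x":0.2,"y":0,"z":-1,"yaw":0},{"x":0.2,"y":-0.5,"z":-1,"yaw":0},{"x":0,"y":-1,"z":0,"yaw":0},{"x":0,"y":-1,"z":0,"yaw":0},{"x":0,"y":-1,"z":0,"yaw":0}]'
python3 -m inch '[{"x":0,"y":-1,"z":0,"yaw":0},{"x":0,"y":-1,"z":0,"yaw":0},{"x":0,"y":-1,"z":-0.3,"yaw":0},{"x":0,"y":-1,"z":-0.3,"yaw":0},{"x":0,"y":0,"z":0,"yaw":0}]'
python3 ck.py
```

```text
time_s: 47.98
tcp_pos: [0.4239, 0.0366, 0.0471]
eef_rot: [-172.5, -15.2, 2.5]
contact_force: [6.4, 0.4, -11.1]
gripper_width: 0.0196
time_s: 48.4
tcp_pos: [0.4179, 0.0343, 0.0828]
eef_rot: [-172.7, -14.7, 2.5]
contact_force: [1.6, 1.2, -0.3]
gripper_width: 0.0422
time_s: 48.82
tcp_pos: [0.408, 0.1139, 0.152]
eef_rot: [-172.4, -15.0, 2.1]
contact_force: [0.7, 0.4, 0.6]
gripper_width: 0.0436
time_s: 49.23
tcp_pos: [0.3951, 0.2173, 0.1831]
eef_rot: [-172.1, -15.3, 2.1]
contact_force: [-0.3, 0.9, 1.2]
gripper_width: 0.0437
cap 89 [array([422.2,  33.8]), array([25.3, 16.4]), np.float64(0.0)] [0.4219 0.0337 0.0537]
clip d 12 [0.4488 0.0347 0.0398]
mods top 714 0.031883976533753716
```

View pics/tl.png

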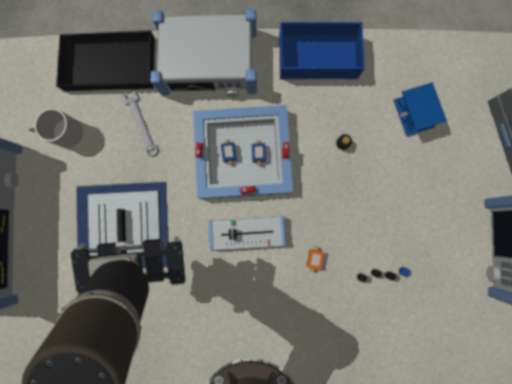

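```bash
python3 -c "
from plant import r
print(r.close_job())"
```

```text
the job is handed in; nothing more can be done
None
```

The job is done in the order asked and handed in at about 49 s. I slid the fader to the zero stop, turned the three buttons aside, and laid the cover panel on the mat with its grip bar up. I then set both blue modules in the fixture and slid the fader up to the clip. I found only two modules on the bench.

**Last checks**
- **Modules:** both stand upright on the fixture floor, with their tops at about 32 mm as expected. One had been knocked a few centimetres during the run, so I located it again before picking it up.
- **Panel:** it lies about 5 mm from the mat's centre, measured just after I put it down; the later top views still showed it there.
- **Fader:** the cap is at y = 33.7 mm, and the wanted position works out at 33.0–34.2 mm. The first placing fell about 4 mm short. I regripped it three times to correct this; the second regrip left it slightly worse.
- **Other things:** the orange look-alike, the black load and the other items are where they were in the last picture.

**What was off:** the tool slowly tilted during the run, to about 17° at the end, and the moves could not correct it. It did no visible harm. The side-camera cross-check of the fader gave no reading because the arm or the search window missed it, so that position rests on the top camera alone.

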